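# Re-fuse the bench fuse block by way of the slanted rest and close up its end module

### The job

Re-fuse this fuse block: in the order red, yellow, blue (one colour may be missing), take each fuse out of the stand, lay it in the slanted rest and let go so that you can take hold of it again across its middle, then press it into the bay of its own colour until it snaps fully home in both clips, centred in the bay. Also push the loose grey end module flush against the outer face of the block's end plate, square to it and in line with the green mark in its middle. Leave the other things on the bench where they are.

Things in the scene. Friction and masses are not known exactly. Their poses are not given: they have to be found in the camera images.
- red_fuse_center (a point): centre of the red cartridge fuse: a rigid round bar 22 mm in diameter and 120 mm long, red tube with a bright metal cap 24 mm long at each end, about 80 g, the two ends alike; z runs along its length. At the start it stands upright in the stand with 75 mm showing above it
- yellow_fuse_center (a point): centre of the yellow cartridge fuse: a rigid round bar 22 mm in diameter and 120 mm long, yellow tube with a bright metal cap 24 mm long at each end, about 80 g, the two ends alike; z runs along its length. At the start it stands upright in the stand with 75 mm showing above it
- blue_fuse_center (a point): centre of the blue cartridge fuse: a rigid round bar 22 mm in diameter and 120 mm long, blue tube with a bright metal cap 24 mm long at each end, about 80 g, the two ends alike; z runs along its length. At the start it stands upright in the stand with 75 mm showing above it
- red_bay (a point): where the centre of the red fuse must lie when home: middle of the fuse block's bay with the red floor, 44 mm above the table; x level along the fuse, y across, z up. The fuse rests on supports 11 mm below this point; the block's floor is 30 mm below it. Bays are 58 mm apart
- yellow_bay (a point): where the centre of the yellow fuse must lie when home: middle of the fuse block's bay with the yellow floor, 44 mm above the table; x level along the fuse, y across, z up. The fuse rests on supports 11 mm below this point; the block's floor is 30 mm below it. Bays are 58 mm apart
- blue_bay (a point): where the centre of the blue fuse must lie when home: middle of the fuse block's bay with the blue floor, 44 mm above the table; x level along the fuse, y across, z up. The fuse rests on supports 11 mm below this point; the block's floor is 30 mm below it. Bays are 58 mm apart
- fuse_block: black block fixed to the table, 130 (x) by 200 mm (y), origin under the yellow bay. Each bay: two sprung copper clips 13 mm long, 46 mm either side of its middle along x, gripping the fuse's caps. Flared tops 65 mm above the table, 31 mm mouth, 17 mm throat 8 mm above the bay point: press the level fuse straight down through it with 10 to 20 N till it snaps. 78 mm free for fingers between clips
- rest_seat (a point): where the centre of a fuse lies in the slanted rest, 82 mm above the table. z: along the fuse to its upper end, 45 degrees up; x: square to the fuse, into the saddles, 45 degrees down; y level. Stop plate 60 mm below the seat centre along the fuse, rising 8 mm above its axis; a fuse may lie up to 8 mm above the stop
- slanted_rest: aluminium fixture fixed to the table, origin under the seat centre. Two orange V saddles, 31 mm wide overall, span 12-28 and 77-86 mm from the fuse's lower end and end 3 mm short of its axis. Between them fingers may straddle the fuse: the bar there is 14 mm wide with its top 25 mm below the fuse's axis. The upper 34 mm of the fuse stick out free
- end_module_center (a point): centre (half-way up) of the loose end module: grey box 56 mm (its x) by 36 mm (its y) by 45 mm high (z) with a green stripe along its top, 160 g, standing on the table
- end_plate_face (a point): middle of the outer face of the fuse block's end plate, 22.5 mm above the table; y points straight out of the face, x along it, z up. The plate is 110 mm long and 42 mm high, with a green mark 56 mm long in the middle of its top edge. The block is fixed to the table
- fuse_stand: wooden stand, 60 mm (x) by 146 mm (y) by 55 mm high, origin at the centre of its underside, three square holes 25 mm wide and 45 mm deep in a row along y, 48 mm apart; fixed to the table
- multimeter: red handheld multimeter, 85 x 170 x 36 mm; bystander, origin near its underside
- circuit_board: green circuit board, 90 x 130 mm, lying flat; bystander, origin near its underside
- screwdriver: screwdriver lying on the mat; bystander, origin near its underside
- tape_roll: yellow roll of tape, 90 mm across, 18 mm high; bystander, origin near its underside
- flux_jar: small jar, 52 mm across, 60 mm high; bystander, origin near its underside
- parts_bin: blue open parts bin, 120 x 100 x 50 mm; bystander, origin near its underside

How it is judged:
By the outcome, as a careful person would: the job done as asked, in the order asked, and still so for the second after the job is handed in, with the robot touching nothing.
Of red_fuse, yellow_fuse, blue_fuse only 2 to 3 are there at a start; the rules pass over those that are not, and their reading is None.
At some moment in a run one of end_module may be knocked a few centimetres aside while the robot is not near it.
It also fails if it takes over 210 s, if anything falls off the work surface, if the arm or the gripper's body presses on something with over 40 N, if the wrist force passes 120 N, or if a joint passes its speed limit or range.

### The arm

A 7-joint arm with a two-finger parallel gripper is mounted at the origin on the work surface. World frame = base frame: x ahead of the robot, y to its left, z up, the work surface at z = 0. Lengths are in m, angles in rad, forces in N, time in s.
With the tool pointing down it reaches from about 0.4 to 0.85 m from the base axis. Payload 10.4 kg.
Tool frame: the origin (TCP) lies between the finger pads; the fingertips stand ahead of it and the grasp point (between the pads) lies 5 mm behind it (manip.tip_extent is the z of the fingertips in the tool frame, in m); z points along the fingers, y is the line along which they close (so a half turn about z gives the same grasp; the last joint's range is limited). The gripper opens to 85 mm and grips with 20 to 120 N. Pads are 22 mm wide; open, the fingers measure 114 mm over their backs; the gripper's body (76 mm by 85 mm) begins 54 mm behind the grasp point. The pads swing forward as they close: fully open they stand 13 mm farther back than shut.
Start: joints at [1.277, 0.332, -0.065, 1.46, 0.022, 1.35, -0.088], TCP at [0.167, -0.602, 0.211] pointing down, gripper open.
Joint ranges: [-2.6, 2.6], [-0.5, 2.12], [-1.47, 1.34], [0.16, 2.42], [-1.27, 4.41], [0.06, 2.06], [-2.6, 2.6]. Speed limits (rad/s): [2.22, 2.22, 2.79, 2.79, 3.14, 3.14, 3.14].

### API

Orientations are given as a unit quaternion [x, y, z, w].
In Python, from workcell import status, viewer, manip gives the robot as it stands.
- The arm moves only by the tool play_rows, never from a script. Its argument "plan" is one flat list of numbers, 7 for each row, row after row: the turn, a rotation vector about the tool's x, y, z in degrees, then the shift along the tool's x, y, z in m, then the opening, from 0 (shut) to 1 (fully open). In form: [ax, ay, az, dx, dy, dz, grip, ax, ay, az, dx, dy, dz, grip, ...]. A call has 1 to 20 rows; each row is the pose to reach, as a shift and turn from the pose commanded when the call began, along the tool's axes at that moment; what a row does not reach only later rows make up. A row lasts 1/8 s, in which the tool goes at most 62.5 mm and 10.7 degrees, less where a joint would pass 70% of its speed; a pose out of reach is approached as far as the arm can. A call with a gripper value outside its range is refused whole. The fingers move at their own pace and stop on an object; "squeeze" is the grip in N (left out, the last holds). Time passes only in rows, so rows that repeat a pose let the fingers close. It gives the time, the measured TCP pose, the force, the opening and the grip force at its end, in the units of the state.
- status.get_obs(): the state, without advancing time (a new reading comes with each control period).
- viewer.camera(name): name is "scene" or "side" or "wrist"; returns the picture (384x512x3 uint8, red, green, blue); there is no depth.
- viewer.camera_model(name): a dict with "fx", "fy", "cx", "cy" (pixels), "R" (3x3) and "t" (3): a world point X has camera coordinates R X + t. Camera axes: x right, y down, z forward; pixel columns grow to the right and rows downward; lengths in m; the calibration is good to about 2 mm. The wrist camera is an equidistant fisheye: a pixel r from the principal point sees the ray r / f radians off the axis. A picture is of the moment at which its call begins: read the wrist's pose just before it. camera_model takes no time and is no camera call; for the wrist camera it gives the pose at the moment of the call.
- manip.hand_in(): hands the job in; it is judged then, once.
The state is a dict: "clock": time; "joint_pos": joint angles; "joint_velocities": joint speeds; "tau": joint torques, N m; "position": TCP position; "ee_rot": TCP orientation; "ft_force": force on the tool from outside, world axes, zero at the start; "torque": the same for the moment, N m; "grip_width": opening from 0.0 (shut) to 1.0 (fully open); "grasp_force": force on a finger pad.
Only numpy, scipy, OpenCV 4.12 (cv2) and the standard library are available. Lean on these libraries where they do the work, as an engineer would, in place of code of your own. Each camera call takes 0.05 s, during which the arm holds its last target. There are 200 camera calls.

## Working session

There is one attempt and no reset: what is moved stays moved. The work goes in short steps, Python scripts to look and compute and a tool call to move; the robot and the scene stay as the last step left them, time stands still between calls to the robot, and variables do not carry over. Pictures are saved under pics/ and viewed, at most 14 in all, crops included, and the job is handed in when it is done.

Besides the shell and the picture viewer there is one more tool, called after "Request:" as name(argument=value, ...), one argument or row to a line, values as JSON. play_rows: Moves the arm, as the interface text tells. Its arguments: {"type":"object","properties":{"plan":{"type":"array","items":{"type":"number"}},"squeeze":{"type":"number"}},"required":["plan"]}

```bash
mkdir -p pics; ls
python3 - <<'E'
from workcell import status, viewer, manip
import cv2, numpy as np
o=status.get_obs(); print(o); print(manip.tip_extent)
a=viewer.camera("scene"); b=viewer.camera("side"); c=viewer.camera("wrist")
for n,i in zip(("scene","side","wrist"),(a,b,c)):
    cv2.imwrite(f"pics/{n}0.png",i[:,:,::-1]); m=viewer.camera_model(n); print(n,m)
E
```

```text
pics
{'clock': 0.0, 'joint_pos': array([ 1.27737124,  0.33288158, -0.06470282,  1.4609319 ,  0.02155341,
        1.34990189, -0.08852681]), 'joint_velocities': array([ 0.00012209,  0.00134888,  0.00077883, -0.00062603,  0.00066306,
        0.0014005 ,  0.0003765 ]), 'tau': array([ 6.71118578e-04, -6.25435567e+01,  4.91931033e-02, -3.91592181e+01,
        1.60613086e-02,  1.02312016e-02,  1.40531904e-05]), 'position': array([ 0.16710723, -0.60182713,  0.20991438]), 'ee_rot': array([ 9.90846387e-01,  1.34992321e-01, -1.06276160e-04, -7.06993243e-04]), 'ft_force': array([ 0.29270936, -0.60057905,  0.32641325]), 'torque': array([-0.00775068,  0.02194477,  0.03424553]), 'grasp_force': 0.0, 'grip_width': 0.9993550651327651}
0.014
scene {'fx': 444.168519883609, 'fy': 444.168519883609, 'cx': 250.34341410413597, 'cy': 193.5603118050047, 'R': array([[-0.27873519,  0.9603326 ,  0.00824595],
       [ 0.70132939,  0.20941062, -0.6813841 ],
       [-0.65608215, -0.18414259, -0.73187958]]), 't': array([ 0.22936601, -0.35352186,  1.56450607])}
side {'fx': 396.38960247567724, 'fy': 396.38960247567724, 'cx': 258.21799034507666, 'cy': 194.1541932261612, 'R': array([[ 0.94182677, -0.33539694, -0.0217078 ],
       [-0.22606387, -0.58436635, -0.77936583],
       [ 0.24871161,  0.73893495, -0.626193  ]]), 't': array([-0.56613154,  0.14151746,  0.97711511])}
wrist {'fx': 297.3186396354542, 'fy': 297.3186396354542, 'cx': 255.0181630828593, 'cy': 193.0817716101194, 'R': array([[ 0.26753938, -0.96354516, -0.0018464 ],
       [-0.92685401, -0.2578745 ,  0.27284132],
       [-0.26337107, -0.07128445, -0.96205728]]), 't': array([-0.62393778, -0.03521901,  0.37950449])}
```

View pics/scene0.png

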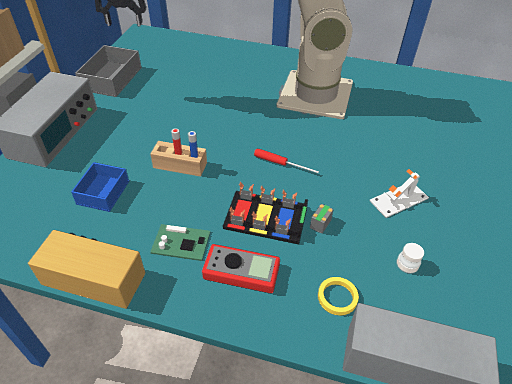

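View pics/side0.png

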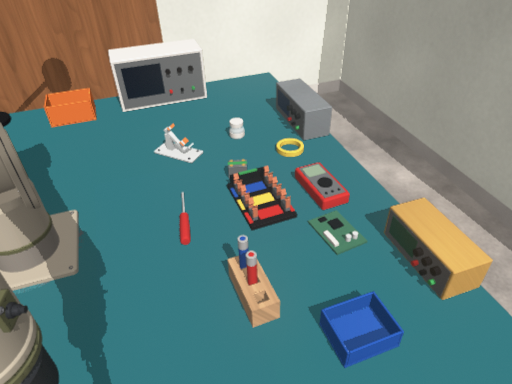

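View pics/wrist0.png

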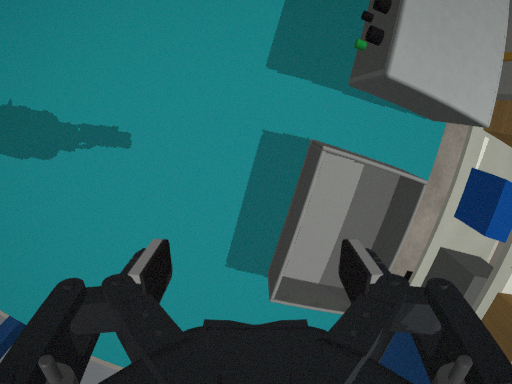

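The scene shows the red fuse top at about (175,131) and the blue one at (193,134). The yellow hole is empty. The block is at (265,215), the module at (321,217) and the rest at (403,190).

```bash
cat > h.py <<'E'
from workcell import status, viewer, manip
import cv2, numpy as np
from scipy.spatial.transform import Rotation as Rn
def ray(m,u,v,fish=False):
    x=(u-m['cx'])/m['fx'];y=(v-m['cy'])/m['fy']
    if fish:
        r=np.hypot(x,y); s=np.sin(r)/r if r>1e-9 else 1.; d=np.array([x*s,y*s,np.cos(r)])
    else: d=np.array([x,y,1.])
    R=np.array(m['R']);return -R.T@m['t'], R.T@(d/np.linalg.norm(d))
def onz(m,u,v,z,fish=False):
    c,d=ray(m,u,v,fish); return c+d*(z-c[2])/d[2]
def proj(m,X,fish=False):
    p=np.array(m['R'])@np.asarray(X,float)+m['t']
    if not fish: return np.array([m['cx']+m['fx']*p[0]/p[2],m['cy']+m['fy']*p[1]/p[2]])
    rr=np.hypot(p[0],p[1]);t=np.arctan2(rr,p[2]);return np.array([m['cx']+m['fx']*t*p[0]/rr,m['cy']+m['fy']*t*p[1]/rr])
def tri(rays):
    A=0;b=0
    for c,d in rays:
        P=np.eye(3)-np.outer(d,d);A=A+P;b=b+P@c
    return np.linalg.solve(A,b)
def mask(img,h0,h1,s=100,v=60):
    return cv2.inRange(cv2.cvtColor(img,cv2.COLOR_RGB2HSV),(h0,s,v),(h1,255,255))
def blobs(mk,amin=15):
    n,l,st,c=cv2.connectedComponentsWithStats(mk); return [(st[i][4],c[i].round(1).tolist(),st[i][:4].tolist()) for i in range(1,n) if st[i][4]>=amin]
def go(X,Rt):
    """shift (tool axes) and rotvec deg from the current measured pose to world pose X, Rt"""
    o=status.get_obs();R=Rn.from_quat(o['ee_rot'])
    return (R.inv()*Rt).as_rotvec(degrees=True).round(1), R.inv().apply(np.array(X)-o['position']).round(4)
def down(yaw):  # tool z down; finger line (tool y) along world angle yaw
    y=np.array([np.cos(yaw),np.sin(yaw),0]);z=np.array([0,0,-1.]);return Rn.from_matrix(np.c_[np.cross(y,z),y,z])
E
python3 - <<'E'
from h import *
S=viewer.camera_model("scene");D=viewer.camera_model("side")
for n,u,v,z in [("red top",175,131,.13),("blue top",193,134,.13),("module top",322,212,.045),("tape",338,296,.018),("jar",411,250,.06),("scr",258,155,.01),("scr2",318,172,.01)]:
    print(n,onz(S,u,v,z).round(3))
for n,u,v,z in [("red top",251,256,.13),("blue top",243,239,.13),("module top",237,162,.045)]:
    print("side",n,onz(D,u,v,z).round(3))
a=cv2.imread("pics/scene0.png")[:,:,::-1];b=cv2.imread("pics/side0.png")[:,:,::-1]
for nm,h in dict(red=(0,5),yel=(24,32),blue=(110,125),orange=(6,20),green=(40,75)).items():
    print(nm,"SC",blobs(mask(a,*h)),"\n SD",blobs(mask(b,*h)))
ca=cv2.resize(a[150:250,210:440],None,fx=3.4,fy=3.4,interpolation=cv2.INTER_CUBIC)
cb=cv2.resize(b[115:235,145:305],None,fx=3.4,fy=3.4,interpolation=cv2.INTER_CUBIC)
W=np.zeros((340+245,782,3),np.uint8);W[:340]=ca[:,:782]
cv2.imwrite("pics/c1.png",ca[:,:,::-1]);cv2.imwrite("pics/c2.png",cb[:,:,::-1])
E
```

```text
red top [ 0.481 -0.314  0.13 ]
blue top [ 0.479 -0.263  0.13 ]
module top [0.579 0.119 0.045]
tape [0.791 0.195 0.018]
jar [0.649 0.338 0.06 ]
scr [ 0.381 -0.105  0.01 ]
scr2 [0.401 0.08  0.01 ]
side red top [ 0.474 -0.322  0.13 ]
side blue top [ 0.474 -0.272  0.13 ]
side module top [0.579 0.123 0.045]
red SC [(np.int32(22), [76.5, 123.4], [74, 122, 6, 4]), (np.int32(94), [177.2, 146.1], [173, 138, 9, 17]), (np.int32(269), [270.0, 156.4], [254, 149, 33, 16]), (np.int32(224), [242.1, 207.9], [233, 199, 19, 22]), (np.int32(66), [235.8, 226.3], [227, 223, 18, 7]), (np.int32(1099), [240.6, 274.3], [202, 244, 78, 49])] 
 SD [(np.int32(738), [321.4, 191.1], [295, 163, 54, 47]), (np.int32(267), [269.6, 211.4], [258, 204, 26, 16]), (np.int32(21), [291.4, 208.6], [290, 205, 5, 7]), (np.int32(271), [184.2, 228.4], [180, 213, 10, 31]), (np.int32(64), [248.2, 217.5], [244, 212, 10, 12]), (np.int32(20), [250.8, 254.0], [248, 252, 6, 5]), (np.int32(42), [414.5, 262.5], [411, 260, 8, 7]), (np.int32(178), [251.7, 274.5], [247, 265, 11, 20])]
yel SC [(np.int32(192), [263.5, 211.6], [256, 204, 17, 20]
[... 1976 characters left out ...]
138, 5, 6]), (np.int32(265), [276.5, 185.9], [263, 166, 27, 42]), (np.int32(301), [245.5, 194.5], [233, 173, 25, 44]), (np.int32(4121), [445.8, 245.1], [390, 198, 103, 101]), (np.int32(1427), [257.0, 294.5], [228, 257, 51, 69])]
green SC [(np.int32(18), [89.1, 108.8], [87, 107, 6, 4]), (np.int32(93), [322.1, 212.6], [316, 205, 14, 16]), (np.int32(67), [302.6, 214.5], [299, 206, 8, 17]), (np.int32(47), [162.8, 238.9], [156, 233, 13, 15])] 
 SD [(np.int32(43), [237.2, 162.4], [228, 161, 19, 4]), (np.int32(54), [247.4, 171.3], [239, 168, 19, 7]), (np.int32(17), [347.7, 246.5], [344, 243, 9, 7]), (np.int32(34), [338.2, 248.8], [333, 244, 12, 9]), (np.int32(38), [431.2, 281.6], [428, 279, 8, 6])]
```

View pics/c1.png

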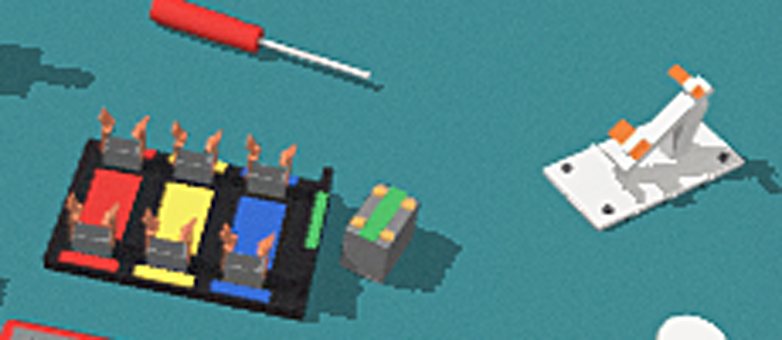

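View pics/c2.png

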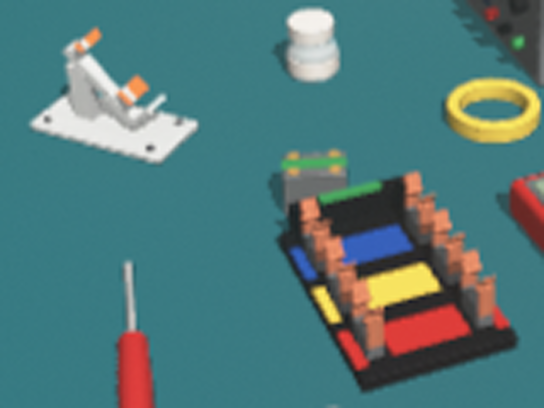

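The crops show the end-plate mark at scene (303,215) and side (247,171). The module stripe is at scene (322,213) and side (237,162). The rest slopes down and away from the robot, with its upper saddle at scene (411,173) and its lower one at (395,191).

Run:
```python
from h import *
S=viewer.camera_model("scene");D=viewer.camera_model("side")
p=lambda n,*a:print(n,*[x.round(3) for x in a])
p("mark",onz(S,302.6,214.5,.042),onz(D,247.4,171.3,.042))
a=onz(S,304.4,206.8,.042),onz(S,302,222.9,.042);b=onz(D,239.4,173.8,.042),onz(D,257,169.4,.042)
p("mark ends",*a,*b)
p("module",onz(S,322.1,212.6,.045),onz(D,237.2,162.4,.045))
p("saddle lo",onz(S,392.3,188.3,.05),onz(S,397.5,193.5,.05),onz(D,184,141.8,.05))
p("saddle hi",onz(S,408.5,170.5,.093),onz(S,415,176.5,.093),onz(D,171.5,126.8,.093))
for n,q,r in [("red",(242.1,207.9),(269.6,211.4)),("yel",(263.5,211.6),(262.7,198.5)),("blu",(285.1,214.3),(255.2,186.4))]: p(n,onz(S,*q,.014),onz(D,*r,.014))
E=[onz(S,*x,.06) for x in [(245,184),(294,193),(240,210),(287.4,219)]];p("clips",*E)
p("base corners rest scene", *[onz(S,210+u/3.4,150+v/3.4,.006) for u,v in [(545,170),(603,228),(743,160),(567,167),(608,209),(724,158)]])
```

```text
mark [0.599 0.073 0.042] [0.594 0.07  0.042]
mark ends [0.572 0.072 0.042] [0.626 0.077 0.042] [0.568 0.067 0.042] [0.623 0.069 0.042]
module [0.581 0.119 0.045] [0.578 0.12  0.045]
saddle lo [0.448 0.284 0.05 ] [0.463 0.298 0.05 ] [0.452 0.288 0.05 ]
saddle hi [0.415 0.313 0.093] [0.433 0.331 0.093] [0.424 0.321 0.093]
red [ 0.598 -0.088  0.014] [ 0.602 -0.088  0.014]
yel [ 0.594 -0.03   0.014] [ 0.604 -0.031  0.014]
blu [0.587 0.026 0.014] [0.602 0.029 0.014]
clips [ 0.554 -0.093  0.06 ] [0.549 0.038 0.06 ] [ 0.645 -0.079  0.06 ] [0.639 0.041 0.06 ]
base corners rest scene [0.464 0.237 0.006] [0.513 0.286 0.006] [0.407 0.389 0.006] [0.456 0.253 0.006] [0.492 0.288 0.006] [0.409 0.375 0.006]
```

Run:
```python
from h import *
print(go([.478,-.30,.25],down(0)))
m=viewer.camera_model("wrist");C=-m['R'].T@m['t'];o=status.get_obs();R=Rn.from_quat(o['ee_rot'])
print(R.inv().apply(C-o['position']),R.inv().apply(m['R'][2]))
```

```text
(array([ -0.1,  -0. , -74.5]), array([ 0.3804, -0.2078, -0.0397]))
[ 0.06969675 -0.00024583 -0.16346711] [-2.72778849e-01 -7.04395378e-04  9.62076506e-01]
```

Request:
play_rows(
  plan=[0, 0, -74.5, 0.38, -0.208, -0.04, 1, 0, 0, -74.5, 0.38, -0.208, -0.04, 1, 0, 0, -74.5, 0.38, -0.208, -0.04, 1, 0, 0, -74.5, 0.38, -0.208, -0.04, 1, 0, 0, -74.5, 0.38, -0.208, -0.04, 1, 0, 0, -74.5, 0.38, -0.208, -0.04, 1, 0, 0, -74.5, 0.38, -0.208, -0.04, 1, 0, 0, -74.5, 0.38, -0.208, -0.04, 1, 0, 0, -74.5, 0.38, -0.208, -0.04, 1, 0, 0, -74.5, 0.38, -0.208, -0.04, 1],
)

```text
clock: 1.4
position: [0.4767, -0.3014, 0.2504]
ee_rot: [0.708, 0.706, -0.0, -0.0]
ft_force: [-0.7, 0.7, -0.1]
grip_width: 1.001
grasp_force: 0.0
```

Run:
```python
from h import *
o=status.get_obs();print(o['position'],o['clock'],o['joint_pos'].round(2),Rn.from_quat(o['ee_rot']).as_matrix().round(3).tolist())
m=viewer.camera_model("wrist");i=viewer.camera("wrist");cv2.imwrite("pics/w1.png",i[:,:,::-1])
for n,h in dict(red=(0,5),blue=(110,125)).items():
    for b in blobs(mask(i,*h),60): print(n,b)
for X in ([.478,-.318,.13],[.477,-.267,.13]): print(proj(m,X,True))
np.savez("w1.npz",**m)
```

```text
[ 0.47669291 -0.3014487   0.25040772] 1.4 [ 0.89  0.21 -0.47  1.54  0.1   1.41  0.41] [[0.003, 1.0, -0.001], [1.0, -0.003, -0.0], [-0.0, -0.001, -1.0]]
red (np.int32(569), [178.5, 15.3], [168, 0, 23, 33])
red (np.int32(203), [303.1, 12.5], [299, 0, 9, 26])
red (np.int32(1072), [344.9, 12.4], [321, 0, 48, 27])
red (np.int32(1147), [445.0, 31.4], [423, 0, 56, 56])
red (np.int32(177), [254.4, 175.8], [246, 169, 18, 17])
red (np.int32(104), [254.0, 196.1], [249, 191, 11, 11])
[256.06549408 198.62427419]
[254.92713116 147.66425092]
```

View pics/w1.png

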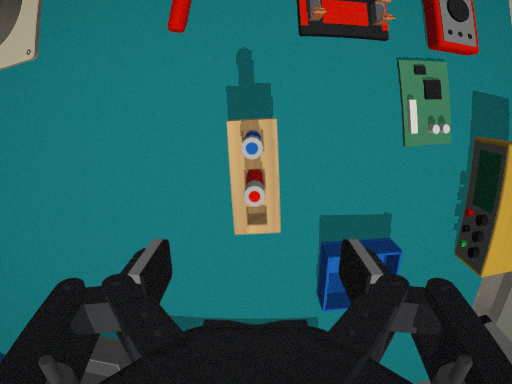

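The red top is at (254,196), the blue at (252,148), and the stand is nearly square to the view.

Run:
```python
from h import *
m=viewer.camera_model("wrist")
r=onz(m,254.0,196.1,.13,1);b=onz(m,252.3,148.3,.13,1);print(r,b)
d=b-r;yaw=np.arctan2(-d[0],d[1]);print(np.degrees(yaw),np.hypot(*d[:2]))
print(go([r[0],r[1],.113],down(yaw)))
```

```text
[ 0.47604092 -0.31532556  0.13      ] [ 0.47456546 -0.2675531   0.13      ]
1.769029291457204 0.0477952413913636
(array([-0. ,  0. , -1.9]), array([-0.0139, -0.0006,  0.1375]))
```

Request:
play_rows(
  plan=[0, 0, -1.9, -0.014, -0.001, 0.04, 0.8, 0, 0, -1.9, -0.014, -0.001, 0.09, 0.8, 0, 0, -1.9, -0.014, -0.001, 0.1375, 0.6, 0, 0, -1.9, -0.014, -0.001, 0.1375, 0.5, 0, 0, -1.9, -0.014, -0.001, 0.1375, 0, 0, 0, -1.9, -0.014, -0.001, 0.1375, 0, 0, 0, -1.9, -0.014, -0.001, 0.1375, 0, 0, 0, -1.9, -0.014, -0.001, 0.1375, 0, 0, 0, -1.9, -0.014, -0.001, 0.1375, 0],
  squeeze=40,
)

```text
clock: 2.58
position: [0.4768, -0.3142, 0.1135]
ee_rot: [0.695, 0.719, -0.0, 0.0]
ft_force: [-0.3, 0.4, 0.6]
grip_width: -0.001
grasp_force: 0.0
```

Run:
```python
from h import *
o=status.get_obs();print(o)
i=viewer.camera("wrist");b=viewer.camera("side")
cv2.imwrite("pics/w2.png",np.hstack([i[100:380,100:420],cv2.resize(b[190:340,180:340],(299,280))])[:,:,::-1])
```

```text
{'clock': 2.575, 'joint_pos': array([ 0.88887412,  0.32574695, -0.45951821,  1.70793568,  0.15673938,
        1.14400405,  0.41866464]), 'joint_velocities': array([ 0.00061772,  0.00299786, -0.00048851,  0.0011995 ,  0.00099756,
       -0.00150919, -0.00163135]), 'tau': array([ 8.07785313e-03, -5.61644661e+01, -4.87480536e+00, -3.62212050e+01,
        1.56306726e-02,  3.29573770e-03,  8.82107342e-04]), 'position': array([ 0.47680636, -0.31422816,  0.11346109]), 'ee_rot': array([ 6.95176440e-01,  7.18839120e-01, -2.42093806e-05,  1.90537439e-04]), 'ft_force': array([-0.33851905,  0.37561942,  0.61752189]), 'torque': array([-0.0328354 ,  0.00593338, -0.02734591]), 'grasp_force': 0.0, 'grip_width': -0.0007578912981770821}
```

View pics/w2.png

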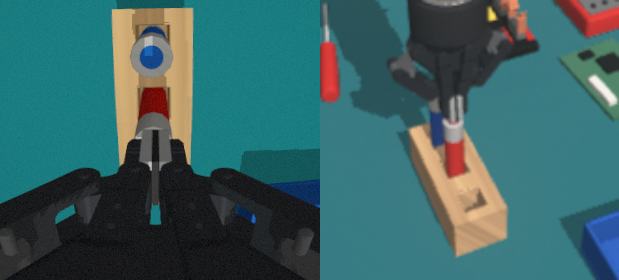

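The blue fuse is at crop (151,55). The shut fingers overlap the red cap at crop (155,135), so I'll project the known points to see what happened.

Run:
```python
from h import *
m=viewer.camera_model("wrist");o=status.get_obs();R=Rn.from_quat(o['ee_rot'])
P=lambda X:(proj(m,X,True)-100).round(0)
print("tcp",P(o['position']),"tip",P(o['position']+R.apply([0,0,.014])),"top exp",P([.476,-.3153,.13]),"blue",P([.4746,-.2676,.13]))
i=viewer.camera("wrist")[190:320,190:320]
cv2.imwrite("pics/w3.png",cv2.resize(i,(590,590),interpolation=cv2.INTER_CUBIC)[:,:,::-1])
```

```text
tcp [155. 131.] tip [155. 122.] top exp [153. 145.] blue [153.  57.]
```

View pics/w3.png

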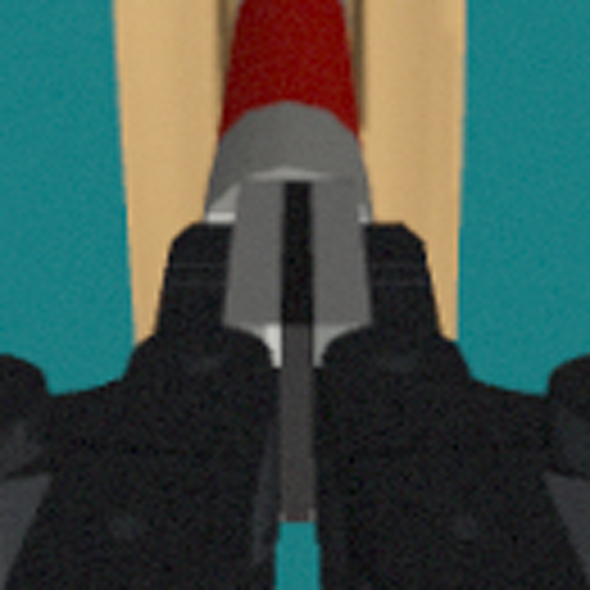

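Run:
```python
from h import *
m=viewer.camera_model("wrist");o=status.get_obs();R=Rn.from_quat(o['ee_rot'])
for x in (-.011,0,.011):
  for z in (-.03,-.016,-.005,.0,.014): print(x,z,((proj(m,o['position']+R.apply([x,.002,z]),True)-190)*4.54).round(0), "open-tip row w1",proj(m,o['position']+R.apply([x,.0425,z]),True).round(0))
for dx,dy in ((11,0),(-11,0),(0,11),(0,-11)): print("rim",((proj(m,[.476+dx/1e3,-.3153+dy/1e3,.13],True)-190)*4.54).round(0))
```

```text
-0.011 -0.03 [310. 375.] open-tip row w1 [334. 271.]
-0.011 -0.016 [309. 317.] open-tip row w1 [329. 258.]
-0.011 -0.005 [308. 277.] open-tip row w1 [325. 250.]
-0.011 0.0 [308. 260.] open-tip row w1 [323. 246.]
-0.011 0.014 [307. 217.] open-tip row w1 [319. 237.]
0 -0.03 [311. 291.] open-tip row w1 [337. 253.]
0 -0.016 [309. 237.] open-tip row w1 [331. 241.]
0 -0.005 [308. 201.] open-tip row w1 [326. 233.]
0 0.0 [308. 185.] open-tip row w1 [324. 230.]
0 0.014 [307. 146.] open-tip row w1 [320. 222.]
0.011 -0.03 [311. 201.] open-tip row w1 [339. 233.]
0.011 -0.016 [310. 153.] open-tip row w1 [332. 223.]
0.011 -0.005 [309. 120.] open-tip row w1 [328. 216.]
0.011 0.0 [308. 107.] open-tip row w1 [326. 213.]
0.011 0.014 [307.  72.] open-tip row w1 [321. 206.]
rim [378. 251.]
rim [195. 245.]
rim [289. 164.]
rim [284. 328.]
```

The red rim sits where predicted and the pads have shut just above it. The real fingertips therefore seem to be about 35 mm farther back than stated. I'll open, go about 33 mm lower (still clear of the stand either way) and close again.

Request:
play_rows(
  plan=[0, 0, 0, 0, 0, -0.03, 0.7, 0, 0, 0, 0, 0, -0.03, 0.7, 0, 0, 0, 0, 0, -0.03, 0.7, 0, 0, 0, 0, 0, -0.03, 0.7, 0, 0, 0, -0.001, 0.0, 0.0, 0.7, 0, 0, 0, -0.001, 0, 0.02, 0.7, 0, 0, 0, -0.001, 0, 0.033, 0.7, 0, 0, 0, -0.001, 0, 0.033, 0.7, 0, 0, 0, -0.001, 0, 0.033, 0.0, 0, 0, 0, -0.001, 0, 0.033, 0.0, 0, 0, 0, -0.001, 0, 0.033, 0.0, 0, 0, 0, -0.001, 0, 0.033, 0.0],
  squeeze=40,
)

```text
clock: 4.22
position: [0.477, -0.3155, 0.0811]
ee_rot: [0.695, 0.719, -0.0, 0.001]
ft_force: [-1.4, -0.2, 5.7]
grip_width: 0.242
grasp_force: 39.1
```

Run:
```python
from h import *
o=status.get_obs();print(o['position'],o['ft_force'],o['torque'])
i=viewer.camera("wrist")
cv2.imwrite("pics/w4.png",cv2.resize(i[150:340,150:360],None,fx=2.8,fy=2.8)[:,:,::-1])
```

```text
[ 0.47703534 -0.31552701  0.08108873] [-1.43496763 -0.21815995  5.68863173] [ 0.07123634  0.50098594 -0.01730831]
```

View pics/w4.png

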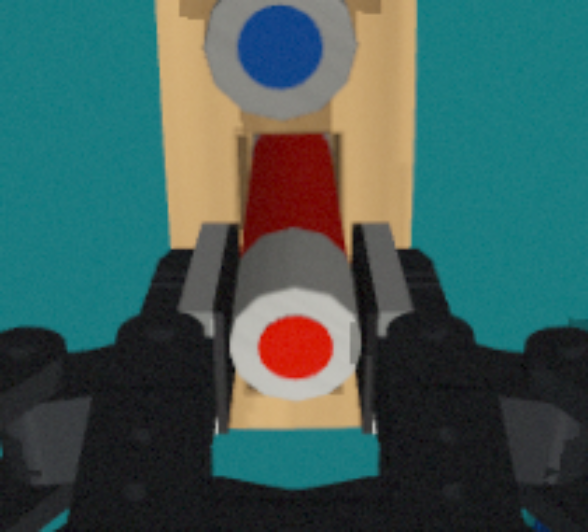

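Gripped at 39 N: the red top shows at crop (295,345) between the pads, and the pad tips sit about 24 mm below the top. From here on I use the fuse pose in the tool frame.

Run:
```python
from h import *
print(go([.477,-.3155,.24],down(np.radians(1.8))));print(go([.47,.276,.24],down(np.pi/4)))
```

```text
(array([0. , 0.1, 0.1]), array([-1.000e-04,  1.000e-04, -1.589e-01]))
(array([  0. ,   0.1, -43.1]), array([ 0.5913,  0.0128, -0.1595]))
```

Request:
play_rows(
  plan=[0, 0, 0, 0, 0, -0.05, 0, 0, 0, 0, 0, 0, -0.1, 0, 0, 0, 0, 0, 0, -0.159, 0, 0, 0, -6, 0.04, 0.001, -0.159, 0, 0, 0, -12, 0.1, 0.002, -0.159, 0, 0, 0, -18, 0.16, 0.003, -0.159, 0, 0, 0, -24, 0.22, 0.005, -0.159, 0, 0, 0, -30, 0.28, 0.006, -0.159, 0, 0, 0, -36, 0.34, 0.008, -0.159, 0, 0, 0, -43, 0.4, 0.009, -0.159, 0, 0, 0, -43, 0.46, 0.01, -0.159, 0, 0, 0, -43, 0.52, 0.012, -0.159, 0, 0, 0, -43, 0.57, 0.013, -0.159, 0, 0, 0, -43, 0.591, 0.013, -0.159, 0, 0, 0, -43, 0.591, 0.013, -0.159, 0, 0, 0, -43, 0.591, 0.013, -0.159, 0],
)

```text
clock: 6.28
position: [0.4703, 0.275, 0.239]
ee_rot: [0.384, 0.923, -0.0, 0.0]
ft_force: [0.1, -0.0, -1.0]
grip_width: 0.242
grasp_force: 39.9
```

Run:
```python
from h import *
o=status.get_obs();print(o['position'],o['ft_force'],o['joint_pos'].round(2))
m=viewer.camera_model("wrist");i=viewer.camera("wrist");np.savez("w5.npz",**m)
cv2.imwrite("pics/w5.png",i[:,:,::-1])
print([b for b in blobs(mask(i,5,20,120,100),15)])
print("seat",proj(m,[.435,.311,.082],True),"lo",proj(m,[.455,.291,.05],True),"hi",proj(m,[.424,.322,.093],True))
```

```text
[0.47026425 0.27497353 0.23902674] [ 0.14717112 -0.00556815 -0.9963935 ] [ 0.22  0.27 -0.98  1.59  0.23  1.4   0.  ]
[(np.int32(115), [243.7, 108.7], [237, 101, 15, 16]), (np.int32(117), [263.4, 109.1], [256, 101, 15, 16]), (np.int32(116), [244.9, 145.4], [240, 137, 12, 17]), (np.int32(128), [261.7, 145.3], [256, 137, 12, 17])]
seat [254.77161522 128.32834212] lo [254.82901038 150.34972665] hi [254.73535263 114.03752358]
```

View pics/w5.png

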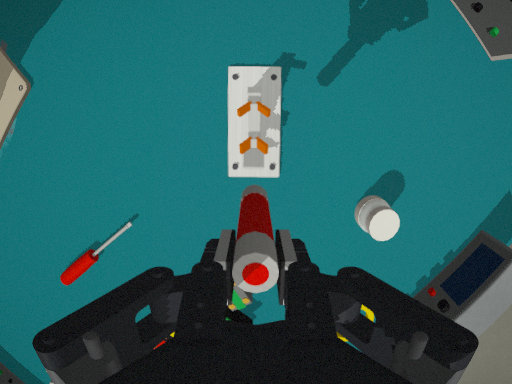

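The wrist view shows the rest squarely above the held red fuse, with its lower saddle at (253,145) and its upper saddle at (253.5,109).

Run:
```python
from h import *
m=dict(np.load("w5.npz"))
lo=[onz(m,*p,.048,1) for p in [(244.9,145.4),(261.7,145.3)]];hi=[onz(m,*p,.0915,1) for p in [(243.7,108.7),(263.4,109.1)]]
L=(lo[0]+lo[1])/2;H=(hi[0]+hi[1])/2;print(L,H,np.hypot(*(H-L)[:2]))
u=(H-L)[:2];u/=np.hypot(*u);print("az up",np.degrees(np.arctan2(u[1],u[0])), [np.degrees(np.arctan2(*(a[1]-a[0])[1::-1])) for a in (lo,hi)])
# x axis dir horizontal = u ; seat from each
for P,s in ((L,-.040),(H,.0215)):
    print("seat",P[:2]-u*.008*.7071-u*s*.7071)
# base plate holes at z=.006 
h=[onz(m,*p,.006,1) for p in [(235,77),(273,77),(234,166),(271,166)]];print(np.array(h).round(4),np.mean(h,0))
```

```text
[0.44961097 0.29382266 0.048     ] [0.41933161 0.32495557 0.0915    ] 0.04342922080836339
az up 134.2037123495577 [np.float64(45.17064590587192), np.float64(43.6352193717149)]
seat [0.43383502 0.31004332]
seat [0.43387506 0.31000215]
[[0.3713 0.3383 0.006 ]
 [0.4066 0.3734 0.006 ]
 [0.4542 0.2517 0.006 ]
 [0.4898 0.2871 0.006 ]] [0.43046704 0.31264553 0.006     ]
```

```bash
cat >> h.py <<'E'
seat=np.array([.4338,.3100,.082]);az=np.radians(134.5);u=np.array([np.cos(az),np.sin(az),0])
W=(u+[0,0,1])/2**.5; XI=(u-[0,0,1])/2**.5; Y=np.array([np.sin(az),-np.cos(az),0])
LAY=Rn.from_matrix(np.c_[XI,Y,-W]); PICK=Rn.from_matrix(np.c_[W,Y,XI])
E
python3 - <<'E'
from h import *
print(Y, LAY.as_matrix().round(2), np.linalg.det(PICK.as_matrix()))
T=seat+.015*W
print(go(T-.06*XI,LAY)); print(T)
E
```

```text
[0.71325045 0.70090926 0.        ] [[-0.5   0.71  0.5 ]
 [ 0.5   0.7  -0.5 ]
 [-0.71 -0.   -0.71]] 1.0000000000000002
(array([  0.1, -45. ,   0.3]), array([ 0.0192, -0.0012,  0.1041]))
[0.42636573 0.31756516 0.0926066 ]
```

Request:
play_rows(
  plan=[0, -10, 0, 0.005, 0, 0.0, 0, 0, -20, 0, 0.008, 0, 0.02, 0, 0, -30, 0, 0.012, -0.001, 0.05, 0, 0, -40, 0, 0.016, -0.001, 0.08, 0, 0, -45, 0.3, 0.019, -0.001, 0.104, 0, 0, -45, 0.3, 0.019, -0.001, 0.104, 0, 0, -45, 0.3, 0.019, -0.001, 0.104, 0],
)

```text
clock: 7.2
position: [0.457, 0.2881, 0.1365]
ee_rot: [0.358, 0.852, -0.146, 0.353]
ft_force: [0.1, -0.5, 0.4]
grip_width: 0.243
grasp_force: 39.9
```

Run:
```python
from h import *
o=status.get_obs();print(o['position'],o['ft_force'],o['joint_pos'].round(2))
T=seat+.015*W
print(go(T-.06*XI,LAY),go(T-.001*XI,LAY))
m=viewer.camera_model("wrist");i=viewer.camera("wrist")
cv2.imwrite("pics/w6.png",i[:,:,::-1])
```

```text
[0.45697869 0.28808348 0.13646785] [ 0.14906877 -0.51774295  0.42138549] [-0.41  0.48 -0.86  1.83  1.02  1.57 -0.83]
(array([ 0.1, -0.1, -0.1]), array([ 0.0011, -0.0012,  0.001 ])) (array([ 0.1, -0.1, -0.1]), array([ 0.0601, -0.0013,  0.001 ]))
```

View pics/w6.png

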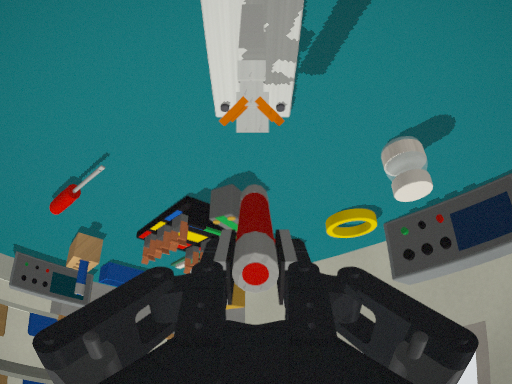

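The fuse is in line with the rest's saddle at (252,110). I'll bring it in.

Request:
play_rows(
  plan=[0, 0, 0, 0.02, -0.001, 0.001, 0, 0, 0, 0, 0.04, -0.001, 0.001, 0, 0, 0, 0, 0.05, -0.001, 0.001, 0, 0, 0, 0, 0.056, -0.001, 0.001, 0, 0, 0, 0, 0.059, -0.001, 0.001, 0, 0, 0, 0, 0.06, -0.001, 0.001, 0, 0, 0, 0, 0.06, -0.001, 0.001, 0],
)

```text
clock: 8.12
position: [0.4264, 0.3172, 0.0927]
ee_rot: [0.357, 0.852, -0.147, 0.354]
ft_force: [0.4, -3.5, 3.5]
grip_width: 0.242
grasp_force: 40.0
```

Request:
play_rows(
  plan=[0, 0, 0, 0, 0, 0, 0.5, 0, 0, 0, 0, 0, 0, 0.5, 0, 0, 0, 0, 0, 0, 0.5, 0, 0, 0, 0, 0, 0, 0.5, 0, 0, 0, 0, 0, -0.02, 0.5, 0, 0, 0, 0, 0, -0.05, 0.5, 0, 0, 0, 0, 0, -0.08, 0.5, 0, 0, 0, -0.04, 0, -0.12, 0.5, 0, 0, 0, -0.08, 0, -0.15, 0.5, 0, 0, 0, -0.08, 0, -0.15, 0.5],
)

```text
clock: 9.38
position: [0.3904, 0.3546, 0.2591]
ee_rot: [0.358, 0.852, -0.143, 0.354]
ft_force: [-1.1, -0.1, -0.9]
grip_width: 0.501
grasp_force: 0.0
```

Run:
```python
from h import *
o=status.get_obs();print(o['position'],o['joint_pos'].round(2))
print(go(seat+[0,0,.20],down(np.radians(44.5)))); print(go(seat-.10*XI,PICK))
m=viewer.camera_model("wrist");i=viewer.camera("wrist")
print([b for b in blobs(mask(i,0,5),60)]);print(proj(m,seat,True),proj(m,seat+.036*W,True),proj(m,seat-.036*W,True))
```

```text
[0.39038664 0.35462051 0.25910084] [-0.53  0.41 -0.94  1.64  0.91  1.82 -0.77]
(array([ 0.5, 44.9, -0. ]), array([-0.0603, -0.0003,  0.0277]))
(array([ 0.5, 89.9,  0.2]), array([-0.0191, -0.0016,  0.1692]))
[(np.int32(130), [252.7, 98.9], [247, 93, 13, 13]), (np.int32(371), [103.4, 168.8], [89, 155, 30, 27]), (np.int32(905), [256.9, 217.9], [224, 203, 66, 33]), (np.int32(98), [193.5, 210.2], [186, 206, 17, 9])]
[252.58848271 100.28838843] [252.62837058  98.97505869] [252.55642297 101.34561711]
```

Request:
play_rows(
  plan=[0, 10, 0, -0.06, 0, -0.02, 0.6, 0, 20, 0, -0.06, 0, -0.01, 0.6, 0, 30, 0, -0.06, 0, 0.0, 0.6, 0, 40, 0, -0.06, 0, 0.015, 0.6, 0.5, 45, 0, -0.06, 0, 0.028, 0.6, 0.5, 45, 0, -0.06, 0, 0.028, 0.6, 0.5, 45, 0, -0.06, 0, 0.028, 0.6],
)

```text
clock: 10.3
position: [0.4334, 0.3095, 0.277]
ee_rot: [0.386, 0.922, -0.003, -0.001]
ft_force: [-0.2, -0.2, -0.3]
grip_width: 0.6
grasp_force: 0.0
```

Run:
```python
from h import *
o=status.get_obs();print(o['position'],o['joint_pos'].round(2))
print(go(seat-.10*XI,PICK))
m=viewer.camera_model("wrist");i=viewer.camera("wrist");cv2.imwrite("pics/w7.png",i[:,:,::-1])
print([b for b in blobs(mask(i,0,5),60)])
for s in (-.06,-.036,0,.036,.06): print(s,proj(m,seat+s*W,True),proj(m,seat+s*W-.011*XI,True))
```

```text
[0.43337162 0.30946013 0.27701226] [ 0.15  0.22 -0.98  1.55  0.18  1.47 -0.06]
(array([-0.4, 45. , -0.1]), array([-0.0706,  0.0014,  0.1243]))
[(np.int32(68), [450.5, 18.3], [446, 14, 10, 10]), (np.int32(76), [256.1, 136.7], [251, 133, 11, 9]), (np.int32(518), [256.1, 172.4], [248, 155, 18, 36]), (np.int32(233), [94.4, 279.0], [79, 266, 33, 28]), (np.int32(61), [154.1, 340.7], [149, 335, 10, 12])]
-0.06 [256.0109876  191.56022623] [255.98490184 198.49477728]
-0.036 [256.01132462 182.7007175 ] [255.98431589 189.88312131]
0 [256.01053792 167.5479207 ] [255.98204875 175.09697253]
0.036 [256.00740014 149.70439454] [255.97729963 157.58766906]
0.06 [256.00336339 136.01400772] [255.9721002  144.07882618]
```

Request:
play_rows(
  plan=[0, 10, 0, -0.03, 0.001, 0.02, 0.6, 0, 20, 0, -0.05, 0.001, 0.04, 0.6, 0, 30, 0, -0.065, 0.001, 0.07, 0.6, 0, 40, 0, -0.07, 0.001, 0.1, 0.6, -0.4, 45, 0, -0.071, 0.001, 0.124, 0.6, -0.4, 45, 0, -0.071, 0.001, 0.124, 0.6, -0.4, 45, 0, -0.071, 0.001, 0.124, 0.6, -0.4, 45, 0, -0.071, 0.001, 0.124, 0.6],
)

```text
clock: 11.35
position: [0.4843, 0.2596, 0.1556]
ee_rot: [0.357, 0.853, 0.149, -0.351]
ft_force: [-0.5, -0.9, 0.3]
grip_width: 0.599
grasp_force: 0.0
```

Run:
```python
from h import *
o=status.get_obs();print(o['position'],o['joint_pos'].round(2))
print(go(seat+.038*XI,PICK))
m=viewer.camera_model("wrist");i=viewer.camera("wrist");cv2.imwrite("pics/w8.png",i[:,:,::-1])
print([b for b in blobs(mask(i,0,5),60)])
for s in (-.06,-.036,0,.036,.06): print(s,proj(m,seat+s*W,True),proj(m,seat+s*W-.011*XI,True))
```

```text
[0.48429857 0.25962859 0.1555929 ] [ 0.43  0.73 -0.9   1.47 -0.17  1.48  0.41]
(array([0.1, 0.2, 0.1]), array([-0.0011, -0.0011,  0.1405]))
[(np.int32(1661), [253.4, 189.5], [242, 151, 24, 79]), (np.int32(315), [9.6, 375.7], [0, 364, 23, 20])]
-0.06 [253.22744353 246.61628106] [253.20321589 251.69076462]
-0.036 [253.2454186  224.29666804] [253.21955784 228.74911059]
0 [253.28840852 188.15947332] [253.26118965 191.38981611]
0.036 [253.35337313 149.49181389] [253.32668526 151.19474163]
0.06 [253.40961313 122.85214977] [253.3845472  123.42500853]
```

View pics/w8.png

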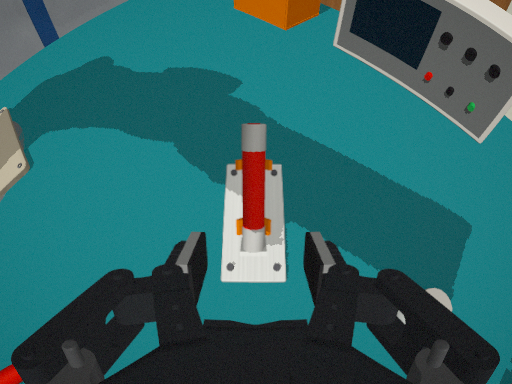

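The red fuse lies seated, with its tube on rows 151–230 as predicted. I'll take it across the middle.

Request:
play_rows(
  plan=[0, 0, 0, -0.001, -0.001, 0.05, 0.6, 0, 0, 0, -0.001, -0.001, 0.1, 0.6, 0, 0, 0, -0.001, -0.001, 0.125, 0.6, 0, 0, 0, -0.001, -0.001, 0.138, 0.6, 0, 0, 0, -0.001, -0.001, 0.138, 0.6, 0, 0, 0, -0.001, -0.001, 0.138, 0, 0, 0, 0, -0.001, -0.001, 0.138, 0, 0, 0, 0, -0.001, -0.001, 0.138, 0, 0, 0, 0, -0.001, -0.001, 0.138, 0],
  squeeze=60,
)

```text
clock: 12.52
position: [0.4174, 0.326, 0.0557]
ee_rot: [0.359, 0.851, 0.149, -0.352]
ft_force: [1.0, -4.5, 7.2]
grip_width: 0.236
grasp_force: 58.4
```

Request:
play_rows(
  plan=[0, 0, 0, 0, 0, -0.03, 0, 0, 0, 0, 0, 0, -0.07, 0, 0, 0, 0, 0, 0, -0.12, 0, 0, 0, 0, 0, 0, -0.16, 0, 0, 0, 0, 0, 0, -0.16, 0],
)

```text
clock: 13.15
position: [0.4981, 0.244, 0.1697]
ee_rot: [0.36, 0.851, 0.15, -0.351]
ft_force: [-0.4, 1.3, -0.8]
grip_width: 0.231
grasp_force: 58.9
```

Run:
```python
from h import *
o=status.get_obs();print(o['position'],o['ft_force'],o['grip_width'],o['joint_pos'].round(2))
print(go([.60,.09,.26],down(np.radians(92.5))))
```

```text
[0.49812463 0.2439832  0.16967718] [-0.44889444  1.27038386 -0.75722183] 0.23138671886287715 [ 0.44  0.73 -0.89  1.43 -0.17  1.52  0.41]
(array([ 19.1, -42. , -45.8]), array([-0.065 , -0.0336, -0.1921]))
```

Request:
play_rows(
  plan=[3, -7, -7.6, -0.011, -0.006, -0.04, 0, 6.4, -14, -15.3, -0.022, -0.011, -0.08, 0, 9.5, -21, -22.9, -0.033, -0.017, -0.12, 0, 12.7, -28, -30.5, -0.043, -0.022, -0.15, 0, 15.9, -35, -38.2, -0.054, -0.028, -0.175, 0, 19.1, -42, -45.8, -0.065, -0.034, -0.192, 0, 19.1, -42, -45.8, -0.065, -0.034, -0.192, 0, 19.1, -42, -45.8, -0.065, -0.034, -0.192, 0, 19.1, -42, -45.8, -0.065, -0.034, -0.192, 0, 19.1, -42, -45.8, -0.065, -0.034, -0.192, 0],
)

```text
clock: 14.4
position: [0.5978, 0.092, 0.2573]
ee_rot: [-0.024, 1.0, 0.0, -0.003]
ft_force: [0.7, 0.8, -1.0]
grip_width: 0.234
grasp_force: 58.9
```

Run:
```python
from h import *
o=status.get_obs();print(o['position'],o['ft_force'],o['grip_width'],o['joint_pos'].round(2))
m=viewer.camera_model("wrist");i=viewer.camera("wrist");cv2.imwrite("pics/w9.png",i[:,:,::-1]);np.savez("w9.npz",**m)
for n,h in dict(red=(0,4),yel=(24,32),blue=(110,125),cop=(6,18),green=(40,75)).items():
  for b in blobs(mask(i,*h),40):
    if b[1][1]<300: print(n,b)
```

```text
[0.59778451 0.09195261 0.25727643] [ 0.68361402  0.84183852 -1.03840358] 0.2341456754567857 [ 0.5   0.44 -0.99  1.4   0.36  1.5   1.15]
red (np.int32(1045), [151.4, 8.6], [118, 0, 68, 19])
red (np.int32(211), [130.3, 119.7], [117, 116, 28, 9])
red (np.int32(70), [254.6, 128.2], [241, 127, 29, 3])
red (np.int32(1038), [132.7, 159.7], [120, 137, 26, 46])
red (np.int32(5726), [254.9, 252.4], [231, 184, 48, 141])
red (np.int32(57), [143.5, 199.3], [137, 195, 11, 8])
red (np.int32(1235), [158.7, 252.9], [117, 243, 89, 41])
yel (np.int32(256), [168.0, 117.8], [153, 114, 32, 9])
yel (np.int32(1203), [169.7, 158.9], [156, 135, 28, 48])
yel (np.int32(60), [182.5, 199.4], [177, 196, 11, 7])
yel (np.int32(45), [164.1, 200.5], [159, 199, 12, 4])
yel (np.int32(350), [324.0, 259.6], [307, 251, 34, 26])
cop (np.int32(65), [440.5, 40.9], [436, 36, 11, 10])
cop (np.int32(81), [449.3, 54.3], [444, 47, 11, 14])
cop (np.int32(98), [404.5, 62.7], [398, 58, 15, 11])
cop (np.int32(1641), [29.5, 84.9], [0, 61, 55, 49])
cop (np.int32(118), [413.0, 74.9], [407, 67, 13, 16])
cop (np.int32(115), [215.3, 127.2], [211, 121, 10, 13])
cop (np.int32(135), [148.7, 129.2], [143, 123, 12, 13])
cop (np.int32(132), [171.3, 127.9], [166, 122, 12, 13])
cop (np.int32(126), [192.3, 128.0], [187, 122, 11, 13])
cop (np.int32(123), [110.1, 131.3], [104, 125, 13, 13])
cop (np.int32(142), [131.0, 129.8], [125, 124, 14, 13])
cop (np.int32(125), [135.9, 196.2], [130, 189, 13, 16])
cop (np.int32(121), [153.4, 197.8], [148, 189, 11, 16])
cop (np.int32(110), [175.0, 196.5], [170, 189, 11, 16])
cop (np.int32(116), [195.0, 198.1], [190, 189, 11, 17])
cop (np.int32(93), [217.0, 197.4], [213, 189, 9, 17])
cop (np.int32(116), [115.9, 197.3], [110, 190, 12, 14])
green (np.int32(163), [283.9, 139.8], [280, 129, 11, 31])
green (np.int32(2046), [84.7, 235.3], [48, 210, 70, 50])
```

View pics/w9.png

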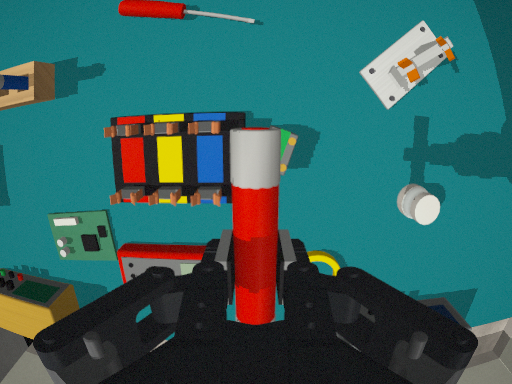

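The block is at (110–235, 115–205) with 12 clip leaves at rows of about 129 and 197. The held fuse is upright in the picture, and the module at (285,145) is turned.

Run:
```python
from h import *
m=dict(np.load("w9.npz"))
A=[(110.1,131.3,131,129.8),(148.7,129.2,171.3,127.9),(192.3,128,215.3,127.2)]
B=[(115.9,197.3,135.9,196.2),(153.4,197.8,175,196.5),(195,198.1,217,197.4)]
for z in (.050,.056,.062):
    f=lambda q:(onz(m,q[0],q[1],z,1)+onz(m,q[2],q[3],z,1))[:2]/2
    a=np.array([f(q) for q in A]);b=np.array([f(q) for q in B]);c=(a+b)/2
    print(z,"sep",np.hypot(*(b-a).T),"bay",np.hypot(*np.diff(c,axis=0).T),"\n",c.round(4),np.degrees(np.arctan2((b-a)[:,1],(b-a)[:,0])),np.degrees(np.arctan2(-(c[2]-c[0])[0],(c[2]-c[0])[1])))
for n,p in dict(red=(132.7,159.7),yel=(169.7,158.9)).items(): print(n,onz(m,*p,.014,1))
# held fuse: its far end and tube edge in tool frame
o=status.get_obs();R=Rn.from_quat(o['ee_rot'])
i=cv2.imread("pics/w9.png")[:,:,::-1];k=mask(i,0,4);k[:180]=0;k[330:]=0;k[:,:228]=0;k[:,282:]=0
for r in (190,200,210,225): c=np.where(k[r])[0];print(r,c.min(),c.max())
rr=np.where(k[:,250:260].any(1))[0];print(rr.min(),rr.max())
for z in (-.045,-.038,-.03):
  for x in (.06,.036,0,-.036): print(z,x,proj(m,o['position']+R.apply([x,0,z]),True).round(1),proj(m,o['position']+R.apply([x,0,z-.011]),True).round(1))
```

```text
0.05 sep [0.0916057  0.09160818 0.09149126] bay [0.05715724 0.05771726] 
 [[ 0.6009 -0.0864]
 [ 0.5987 -0.0293]
 [ 0.5967  0.0284]] [2.36635157 2.62825617 2.51914816] 2.099279606801015
0.056 sep [0.09012473 0.09012717 0.09001214] bay [0.05623319 0.05678415] 
 [[ 0.5998 -0.0835]
 [ 0.5975 -0.0273]
 [ 0.5956  0.0294]] [2.36635157 2.62825617 2.51914816] 2.0992796068011175
0.062 sep [0.08864376 0.08864616 0.08853302] bay [0.05530914 0.05585105] 
 [[ 0.5986 -0.0807]
 [ 0.5964 -0.0254]
 [ 0.5946  0.0304]] [2.36635157 2.62825617 2.51914816] 2.0992796068010517
red [ 0.60073259 -0.08622139  0.014     ]
yel [ 0.5983727  -0.02836877  0.014     ]
190 232 277
200 231 277
210 233 277
225 233 277
188 324
-0.045 0.06 [254.  133.5] [253.9 135.9]
-0.045 0.036 [254.  191.8] [254.  199.6]
-0.045 0 [254.1 267.8] [254.1 280.7]
-0.045 -0.036 [254.3 326.5] [254.2 341. ]
-0.038 0.06 [254.  132.2] [253.9 134.3]
-0.038 0.036 [254.1 187.4] [254.  194.5]
-0.038 0 [254.2 260.4] [254.1 272.3]
-0.038 -0.036 [254.3 318.1] [254.2 331.6]
-0.03 0.06 [254.  130.9] [254.  132.8]
-0.03 0.036 [254.1 183. ] [254.  189.2]
-0.03 0 [254.2 252.8] [254.1 263.5]
-0.03 -0.036 [254.3 309.1] [254.3 321.6]
```

```bash
cat >> h.py <<'E'
BY=np.radians(2.3);BX=np.array([np.cos(BY),np.sin(BY),0]);BYv=np.array([-np.sin(BY),np.cos(BY),0])
bay={'yellow':np.array([.5985,-.0290,.044])};bay['red']=bay['yellow']-.0578*BYv;bay['blue']=bay['yellow']+.058*BYv
INS=down(np.pi/2+BY)
def tcp_for(center,off): return np.asarray(center)-INS.apply(off)
E
python3 - <<'E'
from h import *
off=[.0024,0,-.0348]
print(bay['red'],go(tcp_for(bay['red']+[0,0,.15],off),INS),go(tcp_for(bay['red']+[0,0,.045],off),INS))
E
```

```text
[ 0.60081962 -0.08675344  0.044     ] (array([ 0.1, -0.3,  0.4]), array([ 0.0025, -0.1788,  0.0981])) (array([ 0.1, -0.3,  0.4]), array([ 0.0019, -0.1789,  0.203 ]))
```

Request:
play_rows(
  plan=[0.1, -0.3, 0.4, 0.003, -0.05, 0.0, 0, 0.1, -0.3, 0.4, 0.003, -0.1, 0.03, 0, 0.1, -0.3, 0.4, 0.003, -0.15, 0.07, 0, 0.1, -0.3, 0.4, 0.0025, -0.179, 0.11, 0, 0.1, -0.3, 0.4, 0.002, -0.179, 0.16, 0, 0.1, -0.3, 0.4, 0.002, -0.179, 0.203, 0, 0.1, -0.3, 0.4, 0.002, -0.179, 0.203, 0, 0.1, -0.3, 0.4, 0.002, -0.179, 0.203, 0],
)

```text
clock: 15.45
position: [0.6046, -0.0867, 0.0568]
ee_rot: [-0.02, 1.0, -0.001, 0.002]
ft_force: [0.0, 0.6, 0.4]
grip_width: 0.236
grasp_force: 59.0
```

Run:
```python
from h import *
off=[.0024,0,-.0348]
o=status.get_obs();print(o['position'],o['ft_force'],o['joint_pos'].round(2))
print(go(tcp_for(bay['red']+[0,0,.02],off),INS),go(tcp_for(bay['red'],off),INS))
m=viewer.camera_model("wrist");i=viewer.camera("wrist");cv2.imwrite("pics/w10.png",i[:,:,::-1])
print([b for b in blobs(mask(i,6,18),60) if b[1][1]<330]);print([b for b in blobs(mask(i,0,4),60) if b[1][1]<330])
R=Rn.from_quat(o['ee_rot'])
for n in bay:
  for sx in (-.046,.046):
    print(n,sx,[proj(m,bay[n]+BX*sx+BYv*sy+[0,0,.006],True).round(1) for sy in (-.013,.013)])
print([proj(m,o['position']+R.apply([x,0,z]),True).round(1) for x,z in ((.0624,-.0348),(.0384,-.0458),(-.0336,-.0458))])
```

```text
[ 0.6045932  -0.08674943  0.05676426] [0.01168225 0.62734971 0.35098547] [ 0.73  0.59 -0.87  1.64  0.48  1.14  1.35]
(array([-0.1,  0.2,  0. ]), array([0.0015, 0.0002, 0.0276])) (array([-0.1,  0.2,  0. ]), array([0.0015, 0.0002, 0.0476]))
[(np.int32(5225), [38.5, 42.3], [0, 0, 76, 92]), (np.int32(285), [224.1, 146.8], [219, 132, 11, 29]), (np.int32(260), [285.4, 146.9], [281, 132, 10, 29]), (np.int32(541), [329.6, 145.5], [318, 132, 23, 29]), (np.int32(625), [377.6, 148.4], [365, 134, 27, 29]), (np.int32(619), [411.2, 148.3], [396, 136, 30, 28]), (np.int32(644), [451.8, 152.4], [436, 139, 32, 28]), (np.int32(473), [427.9, 273.9], [416, 252, 26, 38]), (np.int32(430), [391.9, 272.4], [380, 254, 25, 37])]
[(np.int32(1067), [254.9, 120.1], [222, 112, 66, 18]), (np.int32(6045), [254.9, 250.2], [229, 159, 53, 166])]
yellow -0.046 [array([331.1, 145.4]), array([371.8, 146.9])]
yellow 0.046 [array([319.9, 281.3]), array([355.6, 279.4])]
red -0.046 [array([231.9, 144.4]), array([277.2, 144.4])]
red 0.046 [array([235.3, 282.5]), array([273.8, 282.6])]
blue -0.046 [array([416.2, 149.3]), array([447.3, 151.4])]
blue 0.046 [array([395.7, 276.1]), array([424.7, 273.1])]
[array([254.1, 126.2]), array([254. , 186.7]), array([254.2, 324. ])]
```

The red clip leaves at columns 224 and 285 are centred on the fuse at 254.5. I'll press down now.

Request:
play_rows(
  plan=[-0.1, 0.2, 0, 0.0015, 0, 0.02, 0, -0.1, 0.2, 0, 0.0015, 0, 0.028, 0, -0.1, 0.2, 0, 0.0015, 0, 0.034, 0, -0.1, 0.2, 0, 0.0015, 0, 0.038, 0, -0.1, 0.2, 0, 0.0015, 0, 0.042, 0, -0.1, 0.2, 0, 0.0015, 0, 0.046, 0, -0.1, 0.2, 0, 0.0015, 0, 0.048, 0, -0.1, 0.2, 0, 0.0015, 0, 0.048, 0],
  squeeze=80,
)

```text
clock: 16.5
position: [0.6026, -0.0871, 0.0085]
ee_rot: [-0.02, 1.0, -0.0, -0.001]
ft_force: [-5.3, 0.3, 16.7]
grip_width: 0.225
grasp_force: 81.4
```

Request:
play_rows(
  plan=[0, 0, 0, 0.0, 0, 0.0015, 0, 0, 0, 0, 0.0, 0, 0.0015, 0, 0, 0, 0, 0, 0, 0.0015, 0],
)

```text
clock: 16.88
position: [0.6027, -0.0871, 0.0083]
ee_rot: [-0.02, 1.0, -0.001, -0.001]
ft_force: [-11.1, 0.7, 31.0]
grip_width: 0.229
grasp_force: 82.9
```

Request:
play_rows(
  plan=[0, 0, 0, 0, 0, -0.001, 0, 0, 0, 0, 0, 0, -0.001, 0.45, 0, 0, 0, 0, 0, -0.001, 0.45, 0, 0, 0, 0, 0, -0.001, 0.45, 0, 0, 0, 0, 0, -0.001, 0.45, 0, 0, 0, 0, 0, -0.03, 0.45, 0, 0, 0, 0, 0, -0.08, 0.45, 0, 0, 0, 0, 0, -0.14, 0.45, 0, 0, 0, 0, 0, -0.16, 0.45, 0, 0, 0, 0, 0, -0.16, 0.45],
)

```text
clock: 18.12
position: [0.6031, -0.0873, 0.1665]
ee_rot: [-0.02, 1.0, -0.0, -0.0]
ft_force: [-1.3, 0.6, -0.7]
grip_width: 0.452
grasp_force: 0.0
```

```bash
cat > chk.py <<'E'
import sys
from h import *
n=sys.argv[1];f=sys.argv[2]
o=status.get_obs();print(o['position'],o['joint_pos'].round(2))
m=viewer.camera_model("wrist");i=viewer.camera("wrist");cv2.imwrite(f,i[:,:,::-1]);np.savez(f+".npz",**m)
k=mask(i,*((0,4) if n=='red' else (110,125)))
b=bay[n]
for s in (-.036,0,.036): print(s,proj(m,b+BX*s,True).round(1),proj(m,b+BX*s+[0,0,.011],True).round(1))
for s in (-.06,.06): print("ends",s,proj(m,b+BX*s+[0,0,.011],True).round(1))
print([q for q in blobs(k,100) if q[1][1]<330])
g=cv2.cvtColor(i,cv2.COLOR_RGB2GRAY)
c=int(round(proj(m,b,True)[0]))
print("col profile",[(r,g[r,c-2:c+3].mean().round(0), i[r,c].tolist()) for r in range(int(proj(m,b-BX*.07,True)[1]),int(proj(m,b+BX*.07,True)[1]),3)] if len(sys.argv)>3 else '')
E
python3 chk.py red pics/w11.png
python3 - <<'E'
from h import *
print(go([.4746,-.2676,.25],down(np.radians(1.8))))
E
```

```text
[ 0.60305096 -0.0873348   0.16651755] [ 0.77  0.48 -0.93  1.53  0.39  1.33  1.41]
-0.036 [255.2 142.5] [255.3 143.8]
0 [255.2 178.9] [255.2 181.5]
0.036 [255.2 213.2] [255.2 217. ]
ends -0.06 [255.3 118. ]
ends 0.06 [255.2 239.1]
[(np.int32(328), [255.6, 117.2], [235, 113, 42, 11]), (np.int32(2345), [255.3, 177.3], [238, 143, 36, 75]), (np.int32(1549), [256.6, 290.2], [223, 277, 75, 44])]
col profile 
(array([-0.1, -0.1, 90.5]), array([ 0.1351, -0.1748, -0.0847]))
```

Red is home, with its tube on rows 143–217 as predicted. Blue is next.

Request:
play_rows(
  plan=[0, 0, 10, 0.0, 0, -0.04, 0.7, 0, 0, 20, 0.03, -0.03, -0.085, 0.7, 0, 0, 30, 0.06, -0.07, -0.085, 0.7, 0, 0, 40, 0.09, -0.11, -0.085, 0.7, 0, 0, 50, 0.12, -0.15, -0.085, 0.7, 0, 0, 60, 0.135, -0.175, -0.085, 0.7, 0, 0, 70, 0.135, -0.175, -0.085, 0.7, 0, 0, 80, 0.135, -0.175, -0.085, 0.7, 0, 0, 90.5, 0.135, -0.175, -0.085, 0.7, 0, 0, 90.5, 0.135, -0.175, -0.085, 0.7, 0, 0, 90.5, 0.135, -0.175, -0.085, 0.7],
)

```text
clock: 19.55
position: [0.4745, -0.2676, 0.2497]
ee_rot: [0.694, 0.72, -0.001, -0.002]
ft_force: [0.9, -1.0, -0.0]
grip_width: 0.698
grasp_force: 0.0
```

Run:
```python
from h import *
o=status.get_obs();print(o['position'],o['joint_pos'].round(2))
m=viewer.camera_model("wrist");i=viewer.camera("wrist")
for b in blobs(mask(i,105,125,100,60),60): print(b)
print(proj(m,[.4746,-.2676,.13],True))
q=[b for b in blobs(mask(i,105,125),60) if 240<b[1][0]<270 and b[1][1]>130]
print([onz(m,*b[1],.13,1) for b in q])
print(go([.4746,-.2676,.0815],down(np.radians(1.8))))
```

```text
[ 0.4744854  -0.26756896  0.24974306] [ 1.03  0.2  -0.68  1.58  0.13  1.41  0.37]
(np.int32(143), [254.6, 163.9], [246, 159, 17, 13])
(np.int32(102), [254.0, 182.5], [249, 177, 11, 12])
(np.int32(380), [376.7, 269.4], [356, 262, 35, 18])
(np.int32(257), [316.3, 303.1], [311, 281, 13, 42])
(np.int32(229), [4.4, 371.3], [0, 354, 15, 30])
[255.12961683 182.83965456]
[array([ 0.47340229, -0.24876625,  0.13      ]), array([ 0.47348052, -0.26729809,  0.13      ])]
(array([-0.2, -0. ,  0.2]), array([-1.000e-04,  5.000e-04,  1.685e-01]))
```

Request:
play_rows(
  plan=[0, 0, 0, 0, 0, 0.05, 0.7, 0, 0, 0, 0, -0.0005, 0.1, 0.7, 0, 0, 0, 0, -0.0005, 0.14, 0.7, 0, 0, 0, 0, -0.0005, 0.168, 0.7, 0, 0, 0, 0, -0.0005, 0.168, 0.7, 0, 0, 0, 0, -0.0005, 0.168, 0, 0, 0, 0, 0, -0.0005, 0.168, 0, 0, 0, 0, 0, -0.0005, 0.168, 0, 0, 0, 0, 0, -0.0005, 0.168, 0, 0, 0, 0, 0, -0.0005, 0.168, 0],
  squeeze=40,
)

```text
clock: 20.85
position: [0.4747, -0.2682, 0.0843]
ee_rot: [0.696, 0.718, -0.001, 0.0]
ft_force: [-2.3, 1.0, 7.2]
grip_width: 0.246
grasp_force: 38.9
```

Run:
```python
from h import *
o=status.get_obs();p=o['position'];print(p,o['ft_force'])
z=.130-p[2]-.060; off=np.array([0,0,-z]);print("fuse centre tool z",-(z))
T=seat+.004*W-LAY.apply(off)
R=Rn.from_quat(o['ee_rot']);q=T-.06*XI;v=q+[0,0,.14]-.03*u
print(go([p[0],p[1],.24],R),go(v,down(np.radians(44.5))));print(T)
```

```text
[ 0.47472273 -0.26822851  0.08426797] [-2.25751855  0.96550944  7.19496993]
fuse centre tool z 0.014267973116493776
(array([0., 0., 0.]), array([-3.000e-04, -1.000e-04, -1.557e-01])) (array([ -0.1,   0.1, -42.7]), array([ 0.5352,  0.0179, -0.194 ]))
[0.42474607 0.31921335 0.09491741]
```

Request:
play_rows(
  plan=[0, 0, 0, 0, 0, -0.05, 0, 0, 0, 0, 0, 0, -0.1, 0, 0, 0, 0, 0, 0, -0.156, 0, 0, 0, -6, 0.04, 0.001, -0.17, 0, 0, 0, -12, 0.1, 0.003, -0.19, 0, 0, 0, -18, 0.16, 0.005, -0.194, 0, 0, 0, -24, 0.22, 0.007, -0.194, 0, 0, 0, -30, 0.28, 0.009, -0.194, 0, 0, 0, -36, 0.34, 0.011, -0.194, 0, 0, 0, -42.7, 0.4, 0.013, -0.194, 0, 0, 0, -42.7, 0.46, 0.015, -0.194, 0, 0, 0, -42.7, 0.51, 0.017, -0.194, 0, 0, 0, -42.7, 0.535, 0.018, -0.194, 0, 0, 0, -42.7, 0.535, 0.018, -0.194, 0],
)

```text
clock: 22.6
position: [0.4742, 0.2699, 0.2769]
ee_rot: [0.384, 0.923, -0.0, -0.001]
ft_force: [-0.4, -0.7, -0.7]
grip_width: 0.241
grasp_force: 39.9
```

Run:
```python
from h import *
o=status.get_obs();print(o['position'],o['joint_pos'].round(2),o['grip_width'])
T=np.array([0.42474607,0.31921335,0.09491741])
print(go(T-.06*XI,LAY))
```

```text
[0.47424157 0.26992509 0.27693123] [ 0.33  0.3  -1.13  1.52  0.27  1.49 -0.02] 0.24067082875598184
(array([  0. , -45.2,   0.3]), array([ 0.027 , -0.0005,  0.1397]))
```

Request:
play_rows(
  plan=[0, -10, 0, 0.005, 0, 0.02, 0, 0, -20, 0, 0.01, 0, 0.05, 0, 0, -30, 0, 0.018, 0, 0.08, 0, 0, -40, 0, 0.024, 0, 0.11, 0, 0, -45.2, 0.3, 0.027, 0, 0.14, 0, 0, -45.2, 0.3, 0.027, 0, 0.14, 0, 0, -45.2, 0.3, 0.027, 0, 0.14, 0],
)

```text
clock: 23.48
position: [0.4571, 0.2863, 0.1383]
ee_rot: [0.36, 0.851, -0.149, 0.353]
ft_force: [1.0, 0.2, -1.0]
grip_width: 0.241
grasp_force: 39.9
```

Run:
```python
from h import *
o=status.get_obs();print(o['position'],o['joint_pos'].round(2))
T=np.array([0.42474607,0.31921335,0.09491741])
print(go(T-.001*XI,LAY))
```

```text
[0.45712345 0.28627569 0.13833776] [-0.36  0.51 -0.93  1.82  1.04  1.61 -0.84]
(array([-0.2,  0. , -0.3]), array([ 0.0624, -0.0004, -0.002 ]))
```

Request:
play_rows(
  plan=[0, 0, 0, 0.02, 0, -0.002, 0, 0, 0, 0, 0.04, 0, -0.002, 0, 0, 0, 0, 0.052, 0, -0.002, 0, 0, 0, 0, 0.058, 0, -0.002, 0, 0, 0, 0, 0.061, 0, -0.002, 0, 0, 0, 0, 0.0625, 0, -0.002, 0, 0, 0, 0, 0.0625, 0, -0.002, 0],
)

```text
clock: 24.35
position: [0.425, 0.3185, 0.0951]
ee_rot: [0.36, 0.85, -0.15, 0.355]
ft_force: [0.1, -4.6, 6.2]
grip_width: 0.242
grasp_force: 40.2
```

Contact is about 7 N, so I'll release, retreat and swing to the pick side.

Request:
play_rows(
  plan=[0, 0, 0, 0, 0, 0, 0.5, 0, 0, 0, 0, 0, 0, 0.5, 0, 0, 0, 0, 0, 0, 0.5, 0, 0, 0, 0, 0, 0, 0.5, 0, 0, 0, 0, 0, -0.02, 0.5, 0, 0, 0, 0, 0, -0.05, 0.5, 0, 0, 0, 0, 0, -0.08, 0.5, 0, 0, 0, -0.04, 0, -0.12, 0.5, 0, 0, 0, -0.08, 0, -0.15, 0.5, 0, 10, 0, -0.08, 0, -0.16, 0.6, 0, 20, 0, -0.12, 0, -0.15, 0.6, 0, 30, 0, -0.14, 0, -0.14, 0.6, 0, 40, 0, -0.14, 0, -0.13, 0.6, 0, 45, 0, -0.14, 0, -0.125, 0.6, 0, 45, 0, -0.14, 0, -0.125, 0.6],
)

```text
clock: 26.22
position: [0.4328, 0.3103, 0.2818]
ee_rot: [0.391, 0.921, -0.0, 0.001]
ft_force: [-0.7, 0.6, -0.1]
grip_width: 0.602
grasp_force: 0.0
```

Run:
```python
from h import *
o=status.get_obs();print(o['position'],o['joint_pos'].round(2))
print(go(seat-.10*XI,PICK))
```

```text
[0.43283495 0.31029691 0.28177562] [ 0.27  0.26 -1.15  1.55  0.24  1.49 -0.12]
(array([ 0.2, 45.1, -0.5]), array([-0.0714,  0.0011,  0.1291]))
```

Request:
play_rows(
  plan=[0, 10, 0, -0.03, 0.001, 0.02, 0.6, 0, 20, 0, -0.05, 0.001, 0.04, 0.6, 0, 30, 0, -0.065, 0.001, 0.07, 0.6, 0, 40, 0, -0.07, 0.001, 0.1, 0.6, 0.2, 45, -0.5, -0.071, 0.001, 0.129, 0.6, 0.2, 45, -0.5, -0.071, 0.001, 0.129, 0.6, 0.2, 45, -0.5, -0.071, 0.001, 0.129, 0.6, 0.2, 45, -0.5, -0.071, 0.001, 0.129, 0.6],
)

```text
clock: 27.22
position: [0.4815, 0.2635, 0.155]
ee_rot: [0.354, 0.855, 0.147, -0.35]
ft_force: [-0.0, 0.6, 1.9]
grip_width: 0.598
grasp_force: 0.0
```

Run:
```python
from h import *
o=status.get_obs();print(o['position'],o['joint_pos'].round(2))
print(go(seat+.036*XI,PICK))
m=viewer.camera_model("wrist");i=viewer.camera("wrist");cv2.imwrite("pics/w12.png",i[:,:,::-1])
print([b for b in blobs(mask(i,105,125),60) if b[1][1]<330])
for s in (-.036,0,.036): print(s,proj(m,seat+s*W,True),proj(m,seat+s*W-.011*XI,True))
```

```text
[0.4815127  0.26349352 0.155022  ] [ 0.51  0.82 -1.07  1.47 -0.05  1.47  0.31]
(array([-0.2,  0.3,  0.5]), array([-0.0037, -0.001 ,  0.1348]))
[(np.int32(787), [42.8, 20.0], [25, 0, 36, 46]), (np.int32(1684), [253.2, 193.2], [242, 155, 24, 79])]
-0.036 [252.83312698 228.37033765] [252.71978251 233.03450937]
0 [253.09602602 192.09308367] [252.9856378  195.54382946]
0.036 [253.40001577 153.09630626] [253.297168   155.00447693]
```

Request:
play_rows(
  plan=[0, 0.3, 0.5, -0.002, -0.001, 0.05, 0.6, 0, 0.3, 0.5, -0.002, -0.001, 0.1, 0.6, 0, 0.3, 0.5, -0.002, -0.001, 0.125, 0.6, 0, 0.3, 0.5, -0.002, -0.001, 0.135, 0.6, 0, 0.3, 0.5, -0.002, -0.001, 0.135, 0.6, 0, 0.3, 0.5, -0.002, -0.001, 0.135, 0, 0, 0.3, 0.5, -0.002, -0.001, 0.135, 0, 0, 0.3, 0.5, -0.002, -0.001, 0.135, 0, 0, 0.3, 0.5, -0.002, -0.001, 0.135, 0],
  squeeze=60,
)

```text
clock: 28.4
position: [0.4161, 0.3271, 0.0561]
ee_rot: [0.359, 0.851, 0.147, -0.355]
ft_force: [0.9, -4.9, 6.3]
grip_width: 0.239
grasp_force: 58.3
```

Run:
```python
from h import *
o=status.get_obs();R=Rn.from_quat(o['ee_rot']);print(o['position'],o['ft_force'],"off",R.inv().apply(seat-o['position']),(R.inv()*PICK).as_rotvec(degrees=True))
```

```text
[0.41605223 0.32711767 0.05612365] [ 0.87715583 -4.85063294  6.31657937] off [ 0.00096568  0.00057432 -0.03572564] [-0.13080918 -0.1514241  -0.29944473]
```

Request:
play_rows(
  plan=[0, 0, 0, 0, 0, -0.03, 0, 0, 0, 0, 0, 0, -0.07, 0, 0, 0, 0, 0, 0, -0.12, 0, 0, 0, 0, 0, 0, -0.16, 0, 0, 0, 0, 0, 0, -0.16, 0],
)

```text
clock: 29.02
position: [0.498, 0.2456, 0.1698]
ee_rot: [0.36, 0.851, 0.148, -0.353]
ft_force: [1.4, 0.6, -1.8]
grip_width: 0.232
grasp_force: 58.9
```

Run:
```python
from h import *
off=[.001,0,-.0357]
print(go(tcp_for(bay['blue']+[0,0,.2],off),INS))
```

```text
(array([ 18.7, -42.4, -45.6]), array([-0.1316, -0.0799, -0.1858]))
```

Request:
play_rows(
  plan=[3, -7, -7.6, -0.015, -0.009, -0.04, 0, 6.2, -14, -15.2, -0.03, -0.018, -0.08, 0, 9.4, -21, -22.8, -0.05, -0.03, -0.12, 0, 12.5, -28, -30.4, -0.075, -0.045, -0.15, 0, 15.6, -35, -38, -0.1, -0.06, -0.17, 0, 18.7, -42.4, -45.6, -0.132, -0.08, -0.186, 0, 18.7, -42.4, -45.6, -0.132, -0.08, -0.186, 0, 18.7, -42.4, -45.6, -0.132, -0.08, -0.186, 0, 18.7, -42.4, -45.6, -0.132, -0.08, -0.186, 0, 18.7, -42.4, -45.6, -0.132, -0.08, -0.186, 0],
)

```text
clock: 30.28
position: [0.5957, 0.0317, 0.206]
ee_rot: [-0.022, 1.0, 0.001, -0.002]
ft_force: [0.0, 0.4, -1.1]
grip_width: 0.234
grasp_force: 59.0
```

Run:
```python
from h import *
off=[.001,0,-.0357]
print(status.get_obs()['position'],go(tcp_for(bay['blue']+[0,0,.045],off),INS))
```

```text
[0.59566414 0.0316749  0.20600531] (array([ 0.1, -0.2,  0.3]), array([-0.002 , -0.003 ,  0.1527]))
```

Request:
play_rows(
  plan=[0.1, -0.2, 0.3, -0.002, -0.003, 0.05, 0, 0.1, -0.2, 0.3, -0.002, -0.003, 0.1, 0, 0.1, -0.2, 0.3, -0.002, -0.003, 0.14, 0, 0.1, -0.2, 0.3, -0.002, -0.003, 0.153, 0, 0.1, -0.2, 0.3, -0.002, -0.003, 0.153, 0],
)

```text
clock: 30.9
position: [0.5972, 0.0284, 0.0533]
ee_rot: [-0.02, 1.0, -0.0, -0.0]
ft_force: [-0.2, 0.0, -0.6]
grip_width: 0.237
grasp_force: 59.0
```

Run:
```python
from h import *
off=[.001,0,-.0357]
o=status.get_obs();print(o['position'])
print(go(tcp_for(bay['blue'],off),INS))
m=viewer.camera_model("wrist");i=viewer.camera("wrist");cv2.imwrite("pics/w13.png",i[:,:,::-1])
print([b for b in blobs(mask(i,6,18),60) if b[1][1]<330]);print([b for b in blobs(mask(i,105,125),60) if b[1][1]<330])
R=Rn.from_quat(o['ee_rot'])
print([proj(m,o['position']+R.apply([x,0,z]),True).round(1) for x,z in ((.061,-.0357),(.037,-.0467),(-.035,-.0467))])
for sy in (-.0155,.0155): print(proj(m,bay['blue']-BX*.046+BYv*sy+[0,0,.011],True))
```

```text
[0.59723561 0.02835458 0.05330188]
(array([-0. , -0. , -0.1]), array([0.    , 0.0007, 0.045 ]))
[(np.int32(320), [286.4, 152.0], [281, 135, 12, 32]), (np.int32(563), [179.9, 150.6], [169, 136, 24, 31]), (np.int32(662), [131.0, 154.0], [117, 139, 28, 30]), (np.int32(248), [224.2, 153.0], [220, 138, 10, 29]), (np.int32(633), [97.5, 153.3], [83, 140, 31, 30]), (np.int32(475), [53.6, 158.4], [41, 146, 25, 25]), (np.int32(405), [117.9, 276.8], [105, 260, 26, 32]), (np.int32(370), [79.0, 282.5], [67, 267, 23, 29])]
[(np.int32(1025), [255.7, 124.3], [223, 117, 67, 16]), (np.int32(5976), [255.6, 251.8], [230, 165, 53, 160])]
[array([254.1, 129.6]), array([254.1, 190.5]), array([254.3, 327.1])]
[227.11210083 151.11388601]
[283.57211377 151.06137857]
```

Clip leaves at 224 and 286 are centred on the fuse at 255. Pressing in.

Request:
play_rows(
  plan=[0, 0, 0, 0, 0.0005, 0.018, 0, 0, 0, 0, 0, 0.0005, 0.026, 0, 0, 0, 0, 0, 0.0005, 0.032, 0, 0, 0, 0, 0, 0.0005, 0.036, 0, 0, 0, 0, 0, 0.0005, 0.04, 0, 0, 0, 0, 0, 0.0005, 0.044, 0, 0, 0, 0, 0, 0.0005, 0.046, 0, 0, 0, 0, 0, 0.0005, 0.0465, 0, 0, 0, 0, 0, 0.0005, 0.0465, 0],
  squeeze=80,
)

```text
clock: 32.08
position: [0.5975, 0.0286, 0.0076]
ee_rot: [-0.019, 1.0, -0.001, 0.0]
ft_force: [-3.0, 1.4, 11.9]
grip_width: 0.23
grasp_force: 80.6
```

Request:
play_rows(
  plan=[0, 0, 0, 0, 0, 0.0015, 0, 0, 0, 0, 0, 0, 0.0015, 0, 0, 0, 0, 0, 0, 0.0015, 0],
)

```text
clock: 32.45
position: [0.5975, 0.0286, 0.0074]
ee_rot: [-0.02, 1.0, -0.001, 0.001]
ft_force: [-9.3, -2.2, 25.9]
grip_width: 0.229
grasp_force: 82.2
```

Request:
play_rows(
  plan=[0, 0, 0, 0, 0, -0.0005, 0, 0, 0, 0, 0, 0, -0.0005, 0.34, 0, 0, 0, 0, 0, -0.0005, 0.34, 0, 0, 0, 0, 0, -0.0005, 0.34, 0, 0, 0, 0, 0, -0.0005, 0.34, 0, 0, 0, 0, 0, -0.02, 0.34, 0, 0, 0, 0, 0, -0.06, 0.34, 0, 0, 0, 0, 0, -0.12, 0.34, 0, 0, 0, 0, 0, -0.16, 0.34, 0, 0, 0, 0, 0, -0.2, 0, 0, 0, 0, 0, 0, -0.2, 0, 0, 0, 0, 0, 0, -0.2, 0],
)

```text
clock: 33.95
position: [0.5968, 0.0285, 0.2053]
ee_rot: [-0.02, 1.0, -0.001, 0.0]
ft_force: [0.1, -0.1, -0.1]
grip_width: -0.003
grasp_force: 0.0
```

```bash
python3 chk.py blue pics/w14.png
python3 - <<'E'
from h import *
f="pics/w14.png";i=cv2.imread(f)[:,:,::-1];m=dict(np.load(f+".npz"))
for b in blobs(mask(i,40,75),40): print("green",b)
# gold corner dots on module and green shapes, as points
for b in blobs(mask(i,14,30,80,80),10):
    if 120<b[1][0]<460 and b[1][1]<300: print("gold",b)
for n,z,(lo) in (("mark",.042,0),):
    pass
k=mask(i,40,75);cs,_=cv2.findContours(k,cv2.RETR_EXTERNAL,cv2.CHAIN_APPROX_NONE)
for c in cs:
    if cv2.contourArea(c)>60:
        for z in (.042,.045):
            P=np.array([onz(m,*p,z,1)[:2] for p in c[:,0]]).astype(np.float32);r=cv2.minAreaRect(P*1000);print(z,[np.round(t,1) for t in r],np.round(cv2.boxPoints(r),1).tolist())
E
```

```text
[0.59683917 0.0285041  0.20528552] [ 0.74  0.54 -1.19  1.5   0.5   1.44  1.14]
-0.036 [255.1 140.1] [255.1 141.1]
0 [255.2 172.2] [255.2 174.4]
0.036 [255.2 203. ] [255.2 206. ]
ends -0.06 [255.1 118.5]
ends 0.06 [255.2 226. ]
[]
col profile 
green (np.int32(587), [337.5, 159.6], [324, 135, 28, 50])
green (np.int32(391), [295.0, 171.5], [291, 147, 9, 50])
green (np.int32(2683), [104.1, 252.4], [60, 225, 83, 55])
green (np.int32(43), [9.1, 290.9], [6, 287, 7, 9])
gold (np.int32(359), [206.8, 119.4], [189, 115, 38, 10])
gold (np.int32(65), [333.5, 141.4], [329, 137, 10, 10])
gold (np.int32(1637), [208.3, 167.2], [193, 140, 32, 55])
gold (np.int32(62), [352.5, 148.9], [349, 145, 9, 9])
gold (np.int32(66), [322.2, 171.4], [318, 167, 9, 10])
gold (np.int32(64), [341.1, 178.1], [337, 174, 9, 9])
gold (np.int32(68), [223.6, 213.3], [219, 209, 10, 10])
gold (np.int32(47), [205.0, 215.1], [198, 214, 15, 4])
gold (np.int32(526), [369.4, 275.4], [343, 265, 47, 29])
0.042 [array([ 716. , -180.7]), array([ 81.8, 118.8]), np.float64(7.2)] [[668.0, -126.9000015258789], [683.0, -244.8000030517578], 
[... 438 characters left out ...]
7999877929688, 70.5], [622.5, 79.4000015258789]]
0.045 [array([593.7,  73.5]), array([56.2,  8.8]), np.float64(2.2)] [[565.4000244140625, 76.80000305175781], [565.7999877929688, 68.0], [621.9000244140625, 70.0999984741211], [621.5999755859375, 78.9000015258789]]
0.042 [array([577.8, 122.3]), array([14.4, 57.5]), np.float64(73.9)] [[548.2000122070312, 123.4000015258789], [603.4000244140625, 107.4000015258789], [607.4000244140625, 121.19999694824219], [552.2000122070312, 137.1999969482422]]
0.045 [array([577.3, 121.4]), array([14.3, 56.9]), np.float64(73.9)] [[548.0, 122.5], [602.7000122070312, 106.69999694824219], [606.5999755859375, 120.4000015258789], [551.9000244140625, 136.1999969482422]]
```

Mark centre is (594.3, 73.9) at yaw 2.2°. The module is at (577.3, 121.4) at yaw −16.1°, so it needs turning. My blue mask was too narrow, so I'll recheck that on the saved picture.

Run:
```python
from h import *
f="pics/w14.png";i=cv2.imread(f)[:,:,::-1]
print([b for b in blobs(mask(i,104,128,80,40),60) if b[1][1]<330])
mc=np.array([.5773,.1214,0]);a=np.radians(-16.1)
print(go(mc+[0,0,.15],down(a)),go(mc+[0,0,-.008],down(a)))
```

```text
[(np.int32(294), [255.2, 117.8], [236, 114, 39, 10]), (np.int32(1932), [255.6, 171.5], [240, 140, 32, 68]), (np.int32(733), [474.6, 327.8], [449, 314, 51, 31])]
(array([-1.000e-01,  1.000e-01,  1.083e+02]), array([0.0156, 0.0938, 0.0545])) (array([-1.000e-01,  1.000e-01,  1.083e+02]), array([0.0155, 0.0941, 0.2125]))
```

View pics/w14.png

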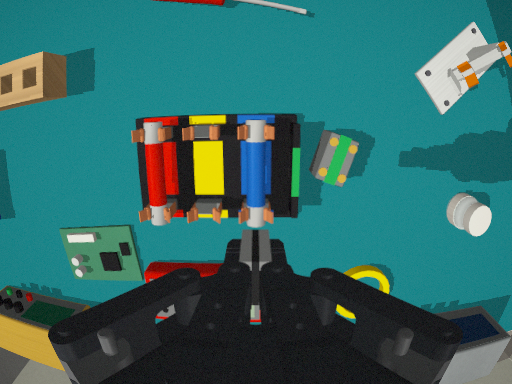

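Red at (155,172) and blue at (256,172) both lie home in their clips. The module is at (335,158). Next I'll grip it across its length.

Request:
play_rows(
  plan=[0, 0, 10, 0.002, 0.01, 0.0, 1, 0, 0, 20, 0.004, 0.02, 0.0, 1, 0, 0, 30, 0.006, 0.03, 0.01, 1, 0, 0, 40, 0.008, 0.05, 0.02, 1, 0, 0, 50, 0.01, 0.07, 0.03, 1, 0, 0, 60, 0.0155, 0.094, 0.04, 1, 0, 0, 70, 0.0155, 0.094, 0.05, 1, 0, 0, 80, 0.0155, 0.094, 0.055, 1, 0, 0, 90, 0.0155, 0.094, 0.055, 1, 0, 0, 100, 0.0155, 0.094, 0.055, 1, 0, 0, 108.3, 0.0155, 0.094, 0.055, 1, 0, 0, 108.3, 0.0155, 0.094, 0.055, 1, 0, 0, 108.3, 0.0155, 0.094, 0.055, 1],
)

```text
clock: 35.62
position: [0.5776, 0.1217, 0.1494]
ee_rot: [0.798, 0.603, -0.001, 0.0]
ft_force: [0.6, -0.2, 0.2]
grip_width: 1.002
grasp_force: 0.0
```

```bash
cat > mod.py <<'E'
from h import *
def look(f):
    o=status.get_obs();print(o['position'],o['joint_pos'].round(2))
    m=viewer.camera_model("wrist");i=viewer.camera("wrist");cv2.imwrite(f,i[:,:,::-1])
    k=mask(i,40,75);cs,_=cv2.findContours(k,cv2.RETR_EXTERNAL,cv2.CHAIN_APPROX_NONE);out={}
    for c in cs:
        if cv2.contourArea(c)<60: continue
        for n,z,w in (("mark",.042,9),("module",.045,14)):
            P=np.array([onz(m,*p,z,1)[:2] for p in c[:,0]]);r=cv2.minAreaRect((P*1000).astype(np.float32))
            if not(40<max(r[1])<65 and abs(P.mean(0)[0]-.59)<.08 and abs(P.mean(0)[1]-.1)<.08): continue
            if abs(min(r[1])-w)>2.4: continue
            b=cv2.boxPoints(r);e=max((b[1]-b[0],b[2]-b[1]),key=np.linalg.norm);e=e if e[0]>0 else -e
            print(n,np.round(r[0],1),np.round(r[1],1),"yaw",np.degrees(np.arctan2(e[1],e[0])).round(1));out[n]=(np.array(r[0])/1000,np.arctan2(e[1],e[0]))
    return out
E
python3 - <<'E'
from mod import *
r=look("pics/w15.png")
if 'module' in r:
    c,a=r['module'];print(go([*c,-.008],down(a)))
E
```

```text
[0.57756359 0.12174068 0.1493904 ] [ 0.37  0.42 -0.83  1.6   0.32  1.26 -0.79]
mark [594.4  74.7] [57.3 10.7] yaw 2.7
module [577.5 120.8] [14.5 56.4] yaw -15.9
(array([-0. ,  0.1, -0. ]), array([-7.000e-04,  1.000e-04,  1.575e-01]))
```

Request:
play_rows(
  plan=[0, 0, 0, -0.0005, 0, 0.05, 1, 0, 0, 0, -0.0005, 0, 0.1, 1, 0, 0, 0, -0.0005, 0, 0.14, 1, 0, 0, 0, -0.0005, 0, 0.157, 1, 0, 0, 0, -0.0005, 0, 0.157, 1, 0, 0, 0, -0.0005, 0, 0.157, 0.3, 0, 0, 0, -0.0005, 0, 0.157, 0.3, 0, 0, 0, -0.0005, 0, 0.157, 0.3, 0, 0, 0, -0.0005, 0, 0.157, 0.3],
  squeeze=25,
)

```text
clock: 36.8
position: [0.579, 0.1214, -0.0053]
ee_rot: [0.799, 0.601, 0.001, 0.001]
ft_force: [-1.7, -0.3, 7.3]
grip_width: 0.649
grasp_force: 27.6
```

Run:
```python
from h import *
t=np.array([.5943,.0743,0])+BYv*(.0045+.018)
for g in (.008,0,-.002): print(g,t,go([*(t+BYv*g)[:2],status.get_obs()['position'][2]],down(BY)))
```

```text
0.008 [0.59339703 0.09678187 0.        ] (array([  0.2,   0. , -18.4]), array([-0.012 ,  0.0181,  0.0001]))
0 [0.59339703 0.09678187 0.        ] (array([  0.2,   0. , -18.4]), array([-0.0196,  0.0207,  0.0001]))
-0.002 [0.59339703 0.09678187 0.        ] (array([  0.2,   0. , -18.4]), array([-0.0215,  0.0213,  0.0001]))
```

Request:
play_rows(
  plan=[0, 0, -9, -0.004, 0.009, 0, 0.3, 0, 0, -18.4, -0.01, 0.018, 0, 0.3, 0, 0, -18.4, -0.012, 0.018, 0, 0.3, 0, 0, -18.4, -0.012, 0.018, 0, 0.3, 0, 0, -18.4, -0.015, 0.019, 0, 0.3, 0, 0, -18.4, -0.018, 0.02, 0, 0.3, 0, 0, -18.4, -0.0195, 0.0205, 0, 0.3, 0, 0, -18.4, -0.0205, 0.021, 0, 0.3, 0, 0, -18.4, -0.0205, 0.021, 0, 0.3],
)

```text
clock: 37.92
position: [0.5933, 0.0974, -0.0053]
ee_rot: [0.692, 0.722, 0.001, 0.001]
ft_force: [-0.0, 4.8, 7.8]
grip_width: 0.652
grasp_force: 27.8
```

Request:
play_rows(
  plan=[0, 0, 0, -0.001, 0, 0, 0.3, 0, 0, 0, -0.002, 0, 0, 0.3, 0, 0, 0, -0.002, 0, 0, 0.3],
)

```text
clock: 38.3
position: [0.5933, 0.0972, -0.0053]
ee_rot: [0.692, 0.722, 0.002, 0.0]
ft_force: [1.0, 9.8, 5.5]
grip_width: 0.649
grasp_force: 27.4
```

Request:
play_rows(
  plan=[0, 0, 0, 0, 0, 0, 0.9, 0, 0, 0, 0, 0, 0, 0.9, 0, 0, 0, 0, 0, 0, 0.9, 0, 0, 0, 0, 0, -0.01, 0.9, 0, 0, 0, 0, 0, -0.05, 0.9, 0, 0, 0, 0, 0, -0.1, 0.9, 0, 0, 0, 0, 0, -0.15, 0.9, 0, 0, 0, 0, 0, -0.15, 0.9, 0, 0, 0, 0, 0, -0.15, 0.9],
)

```text
clock: 39.42
position: [0.5922, 0.0935, 0.143]
ee_rot: [0.693, 0.721, -0.001, 0.001]
ft_force: [-0.1, -0.0, -1.3]
grip_width: 0.9
grasp_force: 0.0
```

Run:
```python
from mod import *
r=look("pics/w16.png")
i=cv2.imread("pics/w16.png")[:,:,::-1];m=viewer.camera_model("wrist")
print([b for b in blobs(mask(i,40,75),40) if b[1][1]<330])
if 'module' in r and 'mark' in r:
    d=r['module'][0]-r['mark'][0];print("along",d@BX[:2],"out",d@BYv[:2])
```

```text
[0.59223811 0.09348036 0.1430119 ] [ 0.45  0.46 -0.89  1.58  0.37  1.27 -0.45]
mark [594.4  74.5] [56.7  8. ] yaw 2.3
module [593.5  96.1] [56.9 14.1] yaw 2.3
[(np.int32(113), [480.0, 42.2], [474, 37, 13, 12]), (np.int32(945), [256.0, 185.1], [225, 178, 63, 16]), (np.int32(491), [255.9, 207.5], [226, 203, 61, 9])]
along -3.6355130027292976e-05 out 0.02163409901921659
```

Module is square (2.3° for both) and on the mark to under 0.1 mm. One gentle push on its outer face with shut fingers will make sure it is flush.

Request:
play_rows(
  plan=[0, 0, 0, 0.03, 0.001, 0, 0, 0, 0, 0, 0.0575, 0.0015, 0, 0, 0, 0, 0, 0.0575, 0.0015, 0.03, 0, 0, 0, 0, 0.0575, 0.0015, 0.08, 0, 0, 0, 0, 0.0575, 0.0015, 0.13, 0, 0, 0, 0, 0.0575, 0.0015, 0.154, 0, 0, 0, 0, 0.0575, 0.0015, 0.154, 0, 0, 0, 0, 0.045, 0.0015, 0.154, 0, 0, 0, 0, 0.038, 0.0015, 0.154, 0, 0, 0, 0, 0.035, 0.0015, 0.154, 0, 0, 0, 0, 0.033, 0.0015, 0.154, 0, 0, 0, 0, 0.033, 0.0015, 0.154, 0],
)

```text
clock: 40.98
position: [0.5926, 0.1265, -0.0109]
ee_rot: [0.693, 0.721, -0.0, 0.001]
ft_force: [-1.0, -0.7, 0.0]
grip_width: 0.001
grasp_force: 0.0
```

Request:
play_rows(
  plan=[0, 0, 0, -0.001, 0, 0, 0, 0, 0, 0, -0.002, 0, 0, 0, 0, 0, 0, -0.003, 0, 0, 0, 0, 0, 0, -0.003, 0, 0, 0],
)

```text
clock: 41.48
position: [0.5925, 0.1247, -0.0111]
ee_rot: [0.692, 0.722, 0.0, 0.0]
ft_force: [0.6, 5.6, -2.6]
grip_width: 0.002
grasp_force: 2.7
```

Request:
play_rows(
  plan=[0, 0, 0, 0.015, 0, 0, 0, 0, 0, 0, 0.03, 0, 0, 0, 0, 0, 0, 0.03, 0, -0.05, 0, 0, 0, 0, 0.03, 0, -0.11, 0, 0, 0, 0, 0.03, 0, -0.17, 0, 0, 0, 0, 0.0, 0, -0.21, 0, 0, 0, 0, -0.03, 0, -0.21, 0, 0, 0, 0, -0.03, 0, -0.21, 0, 0, 0, 0, -0.03, 0, -0.21, 0],
)

```text
clock: 42.6
position: [0.5935, 0.0951, 0.1988]
ee_rot: [0.692, 0.722, -0.001, 0.0]
ft_force: [-0.6, 0.0, 0.3]
grip_width: 0.006
grasp_force: 0.0
```

Run:
```python
from mod import *
r=look("pics/w17.png")
d=r['module'][0]-r['mark'][0];print("along",d@BX[:2],"out",d@BYv[:2])
i=cv2.imread("pics/w17.png")[:,:,::-1];m=viewer.camera_model("wrist")
for n,h in (("red",(0,5)),("blue",(104,128))):
    for b in blobs(mask(i,*h),300):
        P=onz(m,*b[1],.05,1)
        if np.hypot(*(P-bay[n])[:2])<.05: print(n,b,[proj(m,bay[n]+BX*s+[0,0,.008],True).round(1).tolist() for s in (-.036,0,.036)])
```

```text
[0.59349579 0.09513789 0.19881102] [ 0.46  0.43 -0.91  1.51  0.34  1.37 -0.43]
mark [594.7  73.9] [56.3  8.4] yaw 3.6
module [593.2  96.4] [56.  13.5] yaw 2.4
along -0.000517717270300392 out 0.022546188166224234
blue (np.int32(1644), [255.4, 222.4], [224, 207, 64, 34]) [[223.1, 233.7], [254.6, 233.9], [286.2, 233.8]]
```

Request:
play_rows(
  plan=[0, 0, 0, 0, -0.05, -0.05, 0, 0, 0, 0, 0, -0.1, -0.1, 0, 0, 0, 0, 0, -0.15, -0.1, 0, 0, 0, 0, 0, -0.15, -0.1, 0, 0, 0, 0, 0, -0.15, -0.1, 0, 0, 0, 0, 0, -0.15, -0.1, 0, 0, 0, 0, 0, -0.15, -0.1, 0, 0, 0, 0, 0, -0.15, -0.1, 0, 0, 0, 0, 0, -0.15, -0.1, 0, 0, 0, 0, 0, -0.15, -0.1, 0, 0, 0, 0, 0, -0.15, -0.1, 0, 0, 0, 0, 0, -0.15, -0.1, 0, 0, 0, 0, 0, -0.15, -0.1, 0, 0, 0, 0, 0, -0.15, -0.1, 0, 0, 0, 0, 0, -0.15, -0.1, 0, 0, 0, 0, 0, -0.15, -0.1, 0, 0, 0, 0, 0, -0.15, -0.1, 0, 0, 0, 0, 0, -0.15, -0.1, 0, 0, 0, 0, 0, -0.15, -0.1, 0, 0, 0, 0, 0, -0.15, -0.1, 0],
)

```text
clock: 45.15
position: [0.444, 0.088, 0.299]
ee_rot: [0.693, 0.721, -0.0, 0.001]
ft_force: [-0.4, -0.2, 1.3]
grip_width: -0.003
grasp_force: 0.0
```

Run:
```python
from mod import *
r=look("pics/w18.png")
a=viewer.camera("side");D=viewer.camera_model("side")
print([(b[1],onz(D,*b[1],.044).round(3)) for b in blobs(mask(a,40,75),25) if b[1][0]<300])
for n,h in (("red",(0,5)),("blue",(110,125))): print(n,[(b[1],onz(D,*b[1],.05).round(3)) for b in blobs(mask(a,*h),40) if 220<b[1][0]<300], proj(D,bay[n]+[0,0,.005]))
```

```text
[0.44397434 0.08796242 0.29895429] [ 0.76 -0.07 -0.98  1.7  -0.06  1.48 -0.18]
mark [595.   73.7] [57.1  8.6] yaw 1.2
module [593.7  96.5] [57.4 13.5] yaw 3.6
[([244.4, 165.9], array([0.593, 0.097, 0.044])), ([247.7, 171.3], array([0.594, 0.067, 0.044]))]
red [([270.1, 207.6], array([ 0.594, -0.113,  0.05 ])), ([248.4, 217.7], array([ 0.53 , -0.129,  0.05 ]))] [268.88676341 201.14670637]
blue [([254.7, 182.0], array([0.593, 0.004, 0.05 ])), ([233.8, 192.3], array([ 0.526, -0.019,  0.05 ]))] [252.74327313 176.97751541]
```

```bash
python3 -c "
from workcell import manip
print(manip.hand_in())"
```

```text
the job is handed in; nothing more can be done
None
```

I handed the job in at about 45 s: the red and then the blue fuse (yellow was missing) were each laid in the rest, regripped across the middle and pressed home within about 1 mm of centre by camera, and the end module is flush and square against the end plate, within about 0.5 mm of the green mark.

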